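# Fit the matching ring roll to the rolling mill

## Task

Fit a ring roll to the rolling mill. From the wooden rack take the one grooved roll whose keyways match the two brass keys on the mill's upper shaft, set it down in the steel V-block and let go, then take it again round its rim, slide it keyways over keys along the shaft until it is fully home against the collar, and let go. Leave the other two rolls standing in the rack and do not disturb the caliper, dish and bottle beside them.

Things in the scene. Friction and masses are not known exactly. Their poses are not given: they have to be found in the camera images.
- roll_a: grooved steel ring roll like the other two: 60 mm across the rim, 30 mm wide, about 0.35 kg, 28.5 mm bore right through. Origin at its centre, 48 mm above the bench in the rack; x axis along the bore (level, across the rack). The bore has two keyways on opposite sides, towards its +z and -z, upright at the start (10.5 mm wide, floor 19.3 mm from the axis). The rolls stand in the rack in any order
- roll_b: grooved steel ring roll like the other two: 60 mm across the rim, 30 mm wide, about 0.35 kg, 28.5 mm bore right through. Origin at its centre, 48 mm above the bench in the rack; x axis along the bore (level, across the rack). The bore has a single keyway, towards its +z (same size as in the others)
- roll_c: grooved steel ring roll like the other two: 60 mm across the rim, 30 mm wide, about 0.35 kg, 28.5 mm bore right through. Origin at its centre, 48 mm above the bench in the rack; x axis along the bore (level, across the rack). The bore has two keyways a quarter turn apart, towards its +z and -y (same size as in the others)
- roll_rack: fixed wooden rack, base 70 x 232 x 12 mm; along its middle (y axis) a board 20 mm thick, its top 42 mm above the bench, with three half-round pockets 72 mm apart for the rolls. Origin under its centre, z up. The rolls are free in front and behind, to be gripped across their flat faces above the bore's axis; between their rims there are only 12 mm
- v_block: fixed steel V-block, 44 mm long (x axis, along the V), 50 mm wide, 37.5 mm high, with an open 90 degree V on top. Origin under its centre, z up
- v_seat (a point): point 56.4 mm above the bench over the middle of the V-block, where the centre of a roll lies when it rests in the V with its bore along the V; x axis along the V, z up. A roll there stays turned as it is left; its rim is then free to be gripped from above on both sides down to 17 mm below its axis
- shaft_seat (a point): where the centre of a roll lies when fully home on the mill's upper shaft: on its axis, 125 mm above the bench, 15 mm in front of the collar (44 mm across, 5 mm thick), 20 mm in front of the mill's flat front, so no finger fits behind the roll and it must be held round its rim. x axis along the shaft into the mill (push this way); z axis towards one brass key, the other is opposite
- mill_shaft (a joint): turn of the upper shaft about its x axis, rad; 0 with keys straight above and below, growing as the upper key leans to the mill's -y side (right, seen from the robot). Starts at 0.2 to 0.55; turns with slight friction (0.08 N m)
- mill: fixed green rolling mill, base 150 x 136 mm, 165 mm high, black adjusting knob on top to 188 mm (from 50 mm behind the mill's front). Origin under its centre, x axis along the shafts, which stick out of its front (-x side) towards the robot, z up. The lower shaft, 63 mm below the upper, carries a fixed plain roll 60 mm across
- vernier_caliper: steel vernier caliper, 44 x 145 x 5 mm, lying loose on the bench; origin under its centre. Leave it
- brass_dish: brass dish, 55 mm across, 14 mm high, loose; origin under its centre. Leave it
- cut_lube: white bottle with screw cap, 34 mm across, 77 mm high, standing loose; origin under its centre. Leave it
- shaft_end (a point): tip of the mill's upper shaft, 32 mm out from the collar; axes as shaft_seat. Shaft 26 mm thick, tapering to 17 mm over the last 8 mm; keys 8 mm wide, tops 17.5 mm from the axis, they begin 8 mm behind the tip, with ends tapered over 7 mm. A roll has about 1.2 mm of play all round and beside each key
- flex_shaft: not part of the job: a thin upright pole (14 mm thick, over 1 m high) on a grey foot on the left cabinet, standing 63 mm to the right (-y) of and 16 mm beyond (+x) this point on the cabinet top. The arm starts on its left and must not swing into it: draw in before crossing

How it is judged:
On the way:
1. the matching roll stands in the V-block, let go (distance between roll_a and v_seat below 0.014 m and z of roll_a in the frame of v_seat below 0.004 m and angle between the x axis of roll_a and the x axis of v_seat, either way round below 0.12 rad and contact force between the fingers and roll_a below 0.1 N and linear speed of roll_a below 0.02 m/s), for 0.2 s.
At the end, for the whole second after the job is handed in: the roll with two opposite keyways is on the upper shaft, keyways over keys (0.15 rad), axes in line (0.08 rad), its centre within 5 mm of the seat and at most 3 mm short of home, at rest, let go; the other two rolls stand in the rack within 20 mm of where they were (x of roll_a in the frame of shaft_seat above -0.003 m and distance between roll_a and shaft_seat below 0.005 m and angle between the x axis of roll_a and the x axis of shaft_seat, either way round below 0.08 rad and angle between the z axis of roll_a and the z axis of shaft_seat, either way round below 0.15 rad and linear speed of roll_a below 0.01 m/s and distance of each of roll_b, roll_c from where it was at the start of the episode below 0.02 m); the robot touches nothing.
It fails at once if another roll is taken from the rack or knocked (moved over 25 mm) (distance of any of roll_b, roll_c from where it was at the start of the episode above 0.025 m).
It fails at once if the caliper, dish or bottle is moved over 25 mm (distance of any of vernier_caliper, brass_dish, cut_lube from where it was at the start of the episode above 0.025 m).
It also fails if it takes over 56 s, if anything falls off the work surface, if the arm or the gripper's body presses on something with over 40 N, if the wrist force passes 120 N, or if a joint passes its speed limit or range.

## Robot

A 6-joint arm with a two-finger parallel gripper is mounted at the origin on a cart in front of the work surface, level with it; the furniture and walls round the work are solid. World frame = base frame: x ahead of the robot, y to its left, z up, the work surface at z = 0. Lengths are in m, angles in rad, forces in N, time in s.
With the tool pointing down it reaches from about 0.425 to 0.95 m from the base axis. Payload 14.7 kg.
Tool frame: the origin (TCP) lies midway between the tips of the shut fingers; the grasp point (between the pads) lies 19 mm behind it; z points along the fingers, y is the direction in which the jaws open and shut (so a half turn about z gives the same grasp; the last joint's range is limited). The gripper opens to 85 mm and grips with 20 to 120 N. Pads are 22 mm wide; open, the fingers measure 114 mm over their backs; the gripper's body (76 mm by 85 mm) begins 54 mm behind the grasp point. The pads swing forward as they close: fully open they stand 13 mm farther back than shut.
Start: joints at [-1.207, 0.48, 1.596, -0, 1.065, -0.047], TCP at [0.26, -0.596, 0.231] pointing down, gripper open.
Joint ranges: [-2.75, 2.75], [-0.82, 2.05], [0.23, 2.67], [-1.56, 4.7], [0.09, 2.69], [-2.92, 2.92]. Speed limits (rad/s): [1.89, 1.89, 2.39, 3.01, 3.01, 3.01].

## Interface

Orientations are given as a unit quaternion [x, y, z, w].
In Python, from bench import r, eyes, finish_job gives the robot as it stands.
- The arm moves only by the tool apply_moves, never from a script. Its argument "increments" is a list that holds one entry, the list of rows, each a list of 5 numbers: the shift along the world's x, y, z in m, then the turn about the world's z in degrees, then the finger opening in m, from 0 to 0.0854. A call has exactly 5 rows; each row shifts and turns the commanded pose from where the row before left it; what a row does not reach is not made up. A row lasts 1/12 s, in which the tool goes at most 41.7 mm and 7.16 degrees, less where a joint would pass 70% of its speed; a pose out of reach is approached as far as the arm can. A call is refused whole if a number of a shift passes 0.0417 or a number of a turn 7.16, either way. A call with a gripper value outside its range is refused whole. The fingers move at their own pace and stop on an object; the grip force is fixed at half the most. Time passes only in rows, so rows that do not move let the fingers close, or fill a call up. It gives the time, the measured TCP pose, the force and the opening at its end, in the units of the state.
- r.get_obs(): the state, without advancing time (a new reading comes with each control period).
- eyes.read_camera(name): name is "scene" or "top" or "wrist"; returns the picture (384x512x3 uint8, blue, green, red); there is no depth.
- eyes.camera_info(name): a dict with "fov_y" (degrees; the focal length in pixels is half the picture's height over the tangent of half this angle, whatever the lens; pixels are square), "cx", "cy" (the principal point, pixels), "rvec" (rotation vector, rad) and "tvec" (3), from world to camera coordinates, as OpenCV has them. Camera axes: x right, y down, z forward; pixel columns grow to the right and rows downward; lengths in m; the calibration is good to about 2 mm. A picture is of the moment at which its call begins: read the wrist's pose just before it. camera_info takes no time and is no camera call; for the wrist camera it gives the pose at the moment of the call.
- finish_job(): hands the job in, once; it reports no verdict.
The state is a dict: "t": time; "joint_positions": joint angles; "joint_velocities": joint speeds; "effort": joint torques, N m; "ee_pos": TCP position; "ee_rot": TCP orientation; "contact_force": force on the tool from outside, world axes, zero at the start; "wrist_torque": the same for the moment, N m; "grip_width": opening from 0.0 (shut) to 1.0 (fully open).
Only numpy, scipy, OpenCV 4.12 (cv2) and the standard library are available. Lean on these libraries where they do the work, as an engineer would, in place of code of your own. Each camera call takes 0.05 s, during which the arm holds its last target.

## Working session

There is one attempt and no reset: what is moved stays moved. The work goes in short steps, Python scripts to look and compute and a tool call to move; the robot and the scene stay as the last step left them, time stands still between calls to the robot, and variables do not carry over. Pictures are saved under pics/ and viewed, and the job is handed in when it is done.

Besides the shell and the picture viewer there is one more tool, called after ">>>" by a JSON object that holds its "fn" and its "kwargs", one argument or row to a line. apply_moves: Moves the arm, as the interface text tells. Its arguments: {"type":"object","properties":{"increments":{"type":"array","items":{"type":"array","items":{"type":"array","items":{"type":"number"}}}}},"required":["increments"]}

```bash
ls; mkdir -p pics; python3 - <<'E'
from bench import r, eyes
import cv2
o=r.get_obs(); print({k:(v if not hasattr(v,'round') else v) for k,v in o.items()})
for n in ["scene","top","wrist"]:
    print(n,eyes.camera_info(n))
    cv2.imwrite(f"pics/{n}0.png",eyes.read_camera(n))
E
```

```text
pics
{'t': 0.0, 'joint_positions': array([-1.20659737e+00,  4.80796046e-01,  1.59688183e+00,  1.85297441e-05,
        1.06506290e+00, -4.65600411e-02]), 'joint_velocities': array([-0.00089898,  0.00219587,  0.00047417,  0.00034085,  0.00157652,
       -0.00054738]), 'effort': array([ 5.24232382e-03, -9.50627089e+01, -4.30196285e+01,  5.44055256e-04,
        1.21693587e-02, -4.75627917e-05]), 'ee_pos': array([ 0.25945381, -0.59553486,  0.23069263]), 'ee_rot': array([ 9.78984416e-01,  2.03934264e-01, -8.27889774e-05, -5.68119310e-04]), 'contact_force': array([0.77974387, 0.79050155, 1.23800699]), 'wrist_torque': array([0.01845712, 0.01407664, 0.02673291]), 'grip_width': 0.9991012673313968}
scene {'fov_y': 48.897777708068894, 'cx': 255.9894937849348, 'cy': 187.38378377902242, 'rvec': array([ 0.70647124, -2.7585678 ,  0.91244073]), 'tvec': array([0.4094648 , 0.33130319, 0.82866428])}
top {'fov_y': 45.79590103020715, 'cx': 263.1018343026039, 'cy': 181.85529980403214, 'rvec': array([ 1.55668458, -2.12783244,  0.7547017 ]), 'tvec': array([0.08429415, 0.47013525, 0.95530791])}
wrist {'fov_y': 60.503492427989656, 'cx': 255.18310775745178, 'cy': 187.9795858782375, 'rvec': array([-2.4027743 ,  1.57322079,  0.24659606]), 'tvec': array([-0.6500798 , -0.03930714,  0.3814102 ])}
```

View pics/scene0.png

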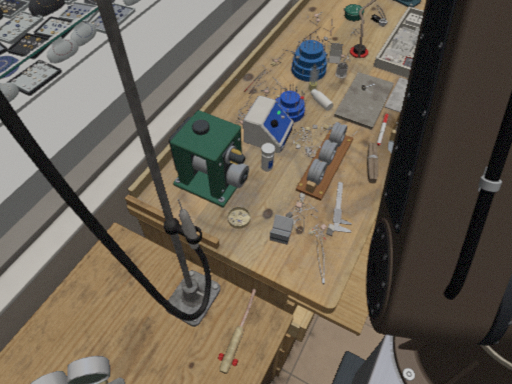

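View pics/top0.png

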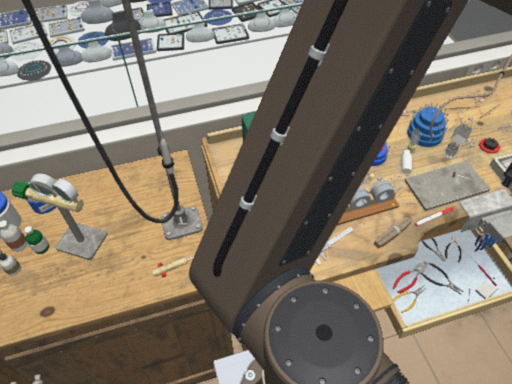

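View pics/wrist0.png

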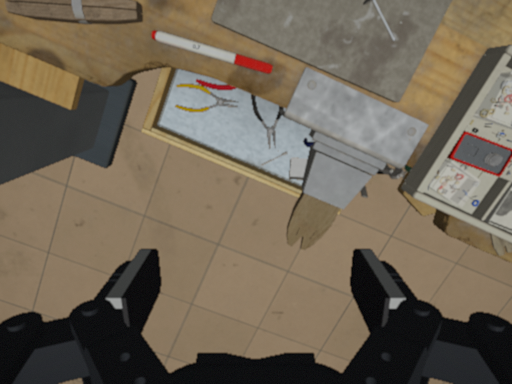

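```bash
cat > h.py <<'E'
import numpy as np, cv2
from bench import r, eyes
def cam(n,info=None):
    i=info or eyes.camera_info(n); f=192/np.tan(np.radians(i['fov_y']/2))
    K=np.array([[f,0,i['cx']],[0,f,i['cy']],[0,0,1]]);R=cv2.Rodrigues(np.array(i['rvec']))[0];t=np.array(i['tvec']).ravel()
    return K,R,t
def ray(c,u,v):
    K,R,t=c; d=R.T@np.linalg.inv(K)@np.array([u,v,1.]); return -R.T@t,d/np.linalg.norm(d)
def onz(c,u,v,z):
    o,d=ray(c,u,v); return o+d*(z-o[2])/d[2]
def proj(c,P):
    K,R,t=c; p=(K@(R@np.atleast_2d(P).T+t[:,None])).T; return p[:,:2]/p[:,2:]
def tri(rays):
    A=np.zeros((3,3));b=np.zeros(3)
    for o,d in rays:
        M=np.eye(3)-np.outer(d,d);A+=M;b+=M@o
    p=np.linalg.solve(A,b); return p,[np.linalg.norm((np.eye(3)-np.outer(d,d))@(p-o)) for o,d in rays]
E
python3 - <<'E'
from h import *
np.set_printoptions(precision=4,suppress=True)
for n in ["scene","top","wrist"]:
    c=cam(n); print(n,-c[1].T@c[2], c[1][2])
c=cam("scene")
for nm,u,v,z in [("pole foot",193,293,0),("vblock",282,230,.037),("rackL",300,188,0.012),("rackR",350,140,.012),("dish",238,217,.01),("bottle",268,150,.077),("roll1",316,170,.048),("roll2",327,150,.048),("roll3",339,132,.048),("millnear",216,203,0),("bench corner",323,306,0),("shaft",238,175,.12),("caliper",338,215,0)]:
    print(nm,onz(c,u,v,z))
c=cam("top")
for nm,u,v,z in [("pole foot",182,225,0),("roll3",385,193,.05),("roll2",358,197,.05)]: print(nm,onz(c,u,v,z))
im=cv2.imread("pics/scene0.png")[90:320,120:400]; cv2.imwrite("pics/s0c.png",cv2.resize(im,None,fx=2.6,fy=2.6,interpolation=cv2.INTER_CUBIC))
E
```

```text
scene [0.2536 0.3975 0.8613] [ 0.2825 -0.5242 -0.8034]
top [-0.2018  0.1508  1.0379] [ 0.6018 -0.1896 -0.7758]
wrist [ 0.3324 -0.5645  0.375 ] [-0.28   -0.1218 -0.9522]
pole foot [0.5396 0.1475 0.    ]
vblock [ 0.4344 -0.0634  0.037 ]
rackL [ 0.4548 -0.208   0.012 ]
rackR [ 0.4044 -0.422   0.012 ]
dish [ 0.5484 -0.0601  0.01  ]
bottle [ 0.5585 -0.2296  0.077 ]
roll1 [ 0.4351 -0.2517  0.048 ]
roll2 [ 0.4371 -0.3259  0.048 ]
roll3 [ 0.4341 -0.4003  0.048 ]
millnear [ 0.6199 -0.0747  0.    ]
bench corner [0.2842 0.04   0.    ]
shaft [ 0.5659 -0.097   0.12  ]
caliper [ 0.3424 -0.1872  0.    ]
pole foot [0.5256 0.1543 0.    ]
roll3 [ 0.4253 -0.3975  0.05  ]
roll2 [ 0.4352 -0.3211  0.05  ]
```

View pics/s0c.png

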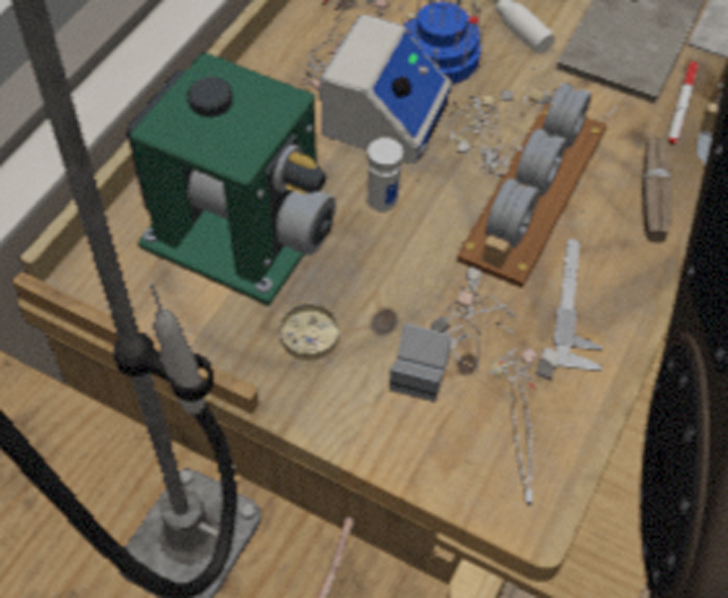

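>>> {"fn": "apply_moves", "kwargs": {
  "increments": [
    [[0.029,0.027,0,-2.35,0.0854],[0.029,0.027,0,-2.35,0.0854],[0.029,0.027,0,-2.35,0.0854],[0.029,0.027,0,-2.35,0.0854],[0.029,0.027,0,-2.35,0.0854]]
  ]
}}

```text
t: 0.57
ee_pos: [0.4055, -0.4594, 0.2311]
ee_rot: [0.995, 0.101, -0.0, -0.0]
contact_force: [0.3, -0.6, 1.1]
grip_width: 1.0
```

>>> {"fn": "apply_moves", "kwargs": {
  "increments": [
    [[0.029,0.027,0,-2.35,0.0854],[0.029,0.027,0,-2.35,0.0854],[0.029,0.027,0,-2.35,0.0854],[0.029,0.027,0,-2.35,0.0854],[0.02,0.02,0,-2.35,0.0854]]
  ]
}}

```text
t: 0.98
ee_pos: [0.5426, -0.3304, 0.2312]
ee_rot: [1.0, -0.0, 0.0, -0.0]
contact_force: [0.5, 0.1, -0.6]
grip_width: 0.999
```

```bash
cat > look.py <<'E'
import sys
from h import *
tag=sys.argv[1]; names=sys.argv[2:]
o=r.get_obs(); print(o['t'],o['ee_pos'].round(4),o['ee_rot'].round(4),o['joint_positions'].round(3),o['contact_force'].round(1),o['grip_width'])
import json
for n in names:
    i=eyes.camera_info(n); im=eyes.read_camera(n); cv2.imwrite(f"pics/{n}{tag}.png",im)
    json.dump({k:(v.tolist() if hasattr(v,'tolist') else v) for k,v in i.items()},open(f"pics/{n}{tag}.json","w"))
E
echo "
def load(t):
    import json
    return cam('',json.load(open(f'pics/{t}.json'))), cv2.imread(f'pics/{t}.png')
np.set_printoptions(precision=4,suppress=True)" >> h.py
python3 look.py 1 wrist scene top
```

```text
0.9833 [ 0.5426 -0.3304  0.2312] [ 1.     -0.0002  0.0001 -0.0002] [-0.595  0.46   1.632  0.001  1.05   0.976] [ 0.5  0.1 -0.6] 0.9985696538083363
```

View pics/wrist1.png

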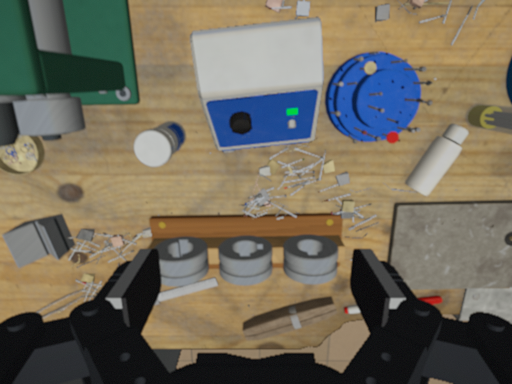

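View pics/top1.png

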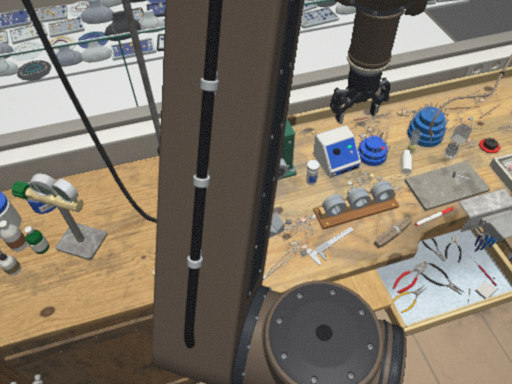

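```bash
python3 - <<'E'
from h import *
c,im=load("wrist1")
cv2.imwrite("pics/w1c.png",cv2.resize(im[200:300,140:350],None,fx=3.7,fy=3.7,interpolation=cv2.INTER_CUBIC))
for nm,u,v,z in [("rackcornerNE",150,217,.012),("rackcornerSE",342,215,.012),("screwL",162,226,.012),("screwR",334,223,.012)]: print(nm,onz(c,u,v,z))
E
```

```text
rackcornerNE [ 0.4693 -0.2051  0.012 ]
rackcornerSE [ 0.4719 -0.4338  0.012 ]
screwL [ 0.4576 -0.2184  0.012 ]
screwR [ 0.4616 -0.4251  0.012 ]
```

View pics/w1c.png

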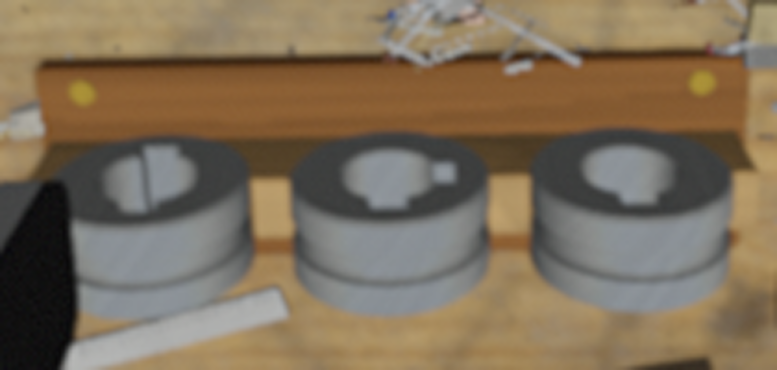

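```bash
python3 - <<'E'
from h import *
c,im=load("scene1")
cv2.imwrite("pics/s1c.png",cv2.resize(im[90:270,150:390],None,fx=3.3,fy=3.3,interpolation=cv2.INTER_CUBIC))
E
```

```text
(no output)
```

View pics/s1c.png

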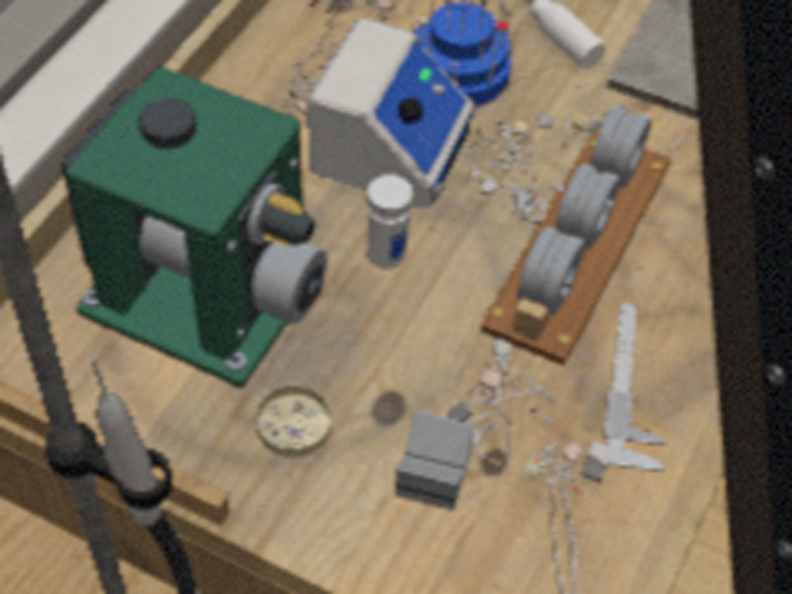

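>>> {"fn": "apply_moves", "kwargs": {
  "increments": [
    [[-0.01,0.008,0,7,0.0854],[-0.01,0.008,0,7,0.0854],[-0.01,0.008,0,7,0.0854],[-0.01,0.008,0,7,0.0854],[-0.01,0.008,0,7,0.0854]]
  ]
}}

```text
t: 1.55
ee_pos: [0.4892, -0.2933, 0.2311]
ee_rot: [0.953, 0.304, -0.0, -0.0]
contact_force: [0.5, 0.2, 0.3]
grip_width: 1.002
```

>>> {"fn": "apply_moves", "kwargs": {
  "increments": [
    [[-0.01,0.008,0,7,0.0854],[-0.01,0.008,0,7,0.0854],[-0.01,0.008,0,7,0.0854],[-0.01,0.008,-0.01,7,0.0854],[-0.01,0.008,-0.01,7,0.0854]]
  ]
}}

```text
t: 1.97
ee_pos: [0.4396, -0.2535, 0.2114]
ee_rot: [0.817, 0.576, 0.0, 0.001]
contact_force: [0.2, 0.0, -0.9]
grip_width: 1.004
```

>>> {"fn": "apply_moves", "kwargs": {
  "increments": [
    [[-0.006,0.004,-0.02,7,0.0854],[0,0,-0.02,7,0.0854],[0,0,-0.02,7,0.0854],[0,0,0,0,0.0854],[0,0,0,0,0.0854]]
  ]
}}

```text
t: 2.38
ee_pos: [0.4336, -0.2491, 0.151]
ee_rot: [0.702, 0.712, -0.0, -0.001]
contact_force: [0.2, -1.1, 0.1]
grip_width: 1.002
```

```bash
python3 look.py 2 wrist scene top; python3 - <<'E'
from h import *
c,im=load("scene2")
cv2.imwrite("pics/s2c.png",cv2.resize(im[90:270,150:390],None,fx=3.3,fy=3.3,interpolation=cv2.INTER_CUBIC))
E
```

```text
2.3833 [ 0.4336 -0.2491  0.151 ] [ 0.7023  0.7119 -0.0003 -0.001 ] [-0.582  0.381  2.015 -0.     0.747 -0.596] [ 0.2 -1.1  0.1] 1.0021138988506288
```

View pics/wrist2.png

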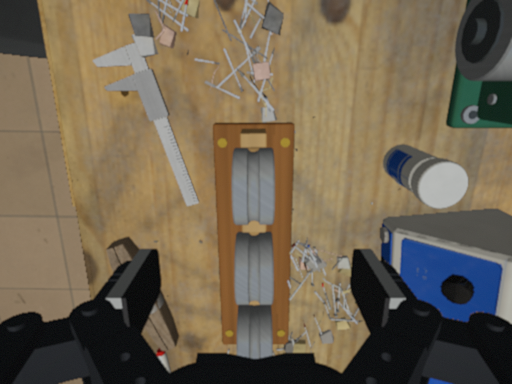

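View pics/s2c.png

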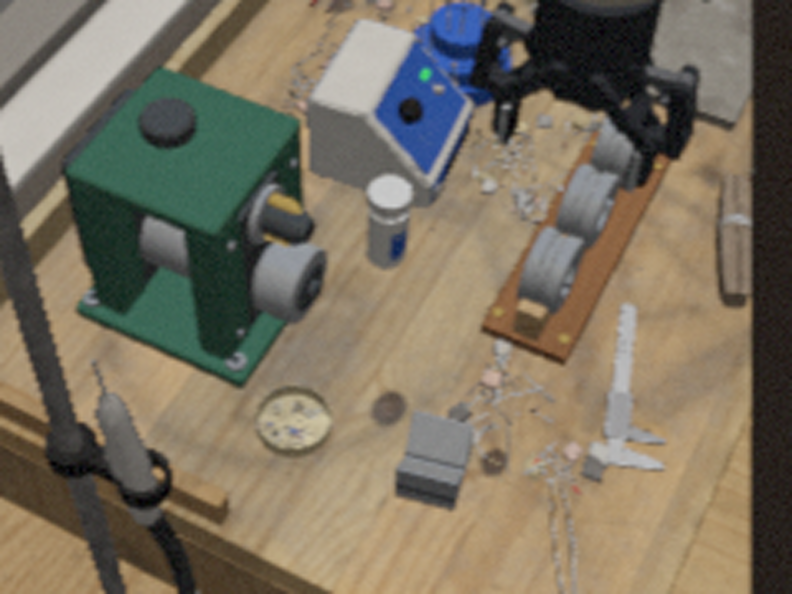

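```bash
python3 - <<'E'
from h import *
c,im=load("wrist2")
S=[onz(c,u,v,.012) for u,v in [(222,143),(285,142),(229,334),(281,334)]]
for s in S: print(s)
ctr=np.mean(S,0); d=(S[0]+S[1]-S[2]-S[3])/2; d/=np.linalg.norm(d); print(ctr,d, "yaw",np.degrees(np.arctan2(-d[0],d[1])), "rolla",ctr+.072*d)
print("endcorners",onz(c,214,124,.012),onz(c,294,123,.012))
for v in (160,185,210): 
  print(v,onz(c,232.5,v,.076),onz(c,274,v,.076))
o=r.get_obs(); x,y=o['ee_rot'][:2]; print("yaw",2*np.degrees(np.arctan2(y,x)),o['ee_pos'])
g=cv2.cvtColor(im,cv2.COLOR_BGR2HSV)
print(g[185,205:300,1])
print(g[140:260,243,1])
E
```

```text
[ 0.4055 -0.2212  0.012 ]
[ 0.46   -0.2196  0.012 ]
[ 0.4095 -0.4236  0.012 ]
[ 0.4643 -0.4227  0.012 ]
[ 0.4348 -0.3218  0.012 ] [-0.0204  0.9998  0.    ] yaw 1.1697872263840918 rolla [ 0.4334 -0.2498  0.012 ]
endcorners [ 0.399  -0.2051  0.012 ] [ 0.467  -0.2033  0.012 ]
160 [ 0.4189 -0.2214  0.076 ] [ 0.4471 -0.221   0.076 ]
185 [ 0.4187 -0.2392  0.076 ] [ 0.4477 -0.2388  0.076 ]
210 [ 0.4186 -0.2579  0.076 ] [ 0.4483 -0.2575  0.076 ]
yaw 90.82394531619722 [ 0.435  -0.2496  0.1524]
[111 110 113 112 113 114 113 111 109 109 133 164 169 163 159 165 159 163
 159 162 163 162 159 160 166 149  74   2  19  22  21  21  19  21  21  21
  19  19  19  20  18  17   5   4   4   6  15  20  21  19  14  11   9   6
  11  17  20  19  19  18  21  20  20  20  20  20  18  18  12  33 117 160
 164 165 164 162 162 164 162 158 160 162 162 166 162 168 161 121  81  71
  68  70  68  67  69]
[111 110 110 109 110 111 113 110  67   9  12   0   3   3   6   3   3   5
   5   2   2   2   2   5   2   2   4   4   4   4   4   4   4   4   6   4
   7   9  11  14  16  16  20  18  18  19  19  21  21  19  19  20  22  22
  20  21  21  20  20  20  18  18  19  19  18  20  19  19  19  19  17  18
  19  19  18  18  13  11   9   6   4   2   4   4  45  97 117 116 117 117
 116 114 101  35  19   9   4   4   4   4   7   3   3   6   6   3   5   5
   3   5   2   5   2   4   2   2   2   4   4   2]
```

>>> {"fn": "apply_moves", "kwargs": {
  "increments": [
    [[-0.001,-0.001,-0.025,0.3,0.0854],[0,0,-0.025,0,0.0854],[0,0,-0.025,0,0.0854],[0,0,-0.02,0,0.06],[0,0,-0.013,0,0.05]]
  ]
}}

```text
t: 2.95
ee_pos: [0.4337, -0.2501, 0.0425]
ee_rot: [0.7, 0.714, -0.0, 0.0]
contact_force: [-0.4, -0.2, 0.2]
grip_width: 0.748
```

```bash
python3 look.py 3 wrist scene; python3 - <<'E'
from h import *
c,im=load("scene3")
cv2.imwrite("pics/s3c.png",cv2.resize(im[90:270,150:390],None,fx=3.3,fy=3.3,interpolation=cv2.INTER_CUBIC))
E
```

```text
2.95 [ 0.4337 -0.2501  0.0425] [ 0.6997  0.7144 -0.      0.0001] [-0.584  0.564  2.088 -0.     0.49  -0.604] [-0.4 -0.2  0.2] 0.7475882876303807
```

View pics/wrist3.png

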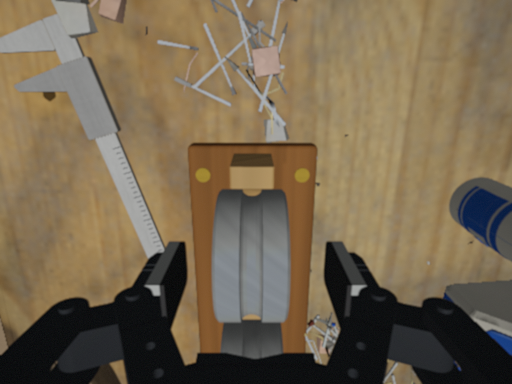

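View pics/s3c.png

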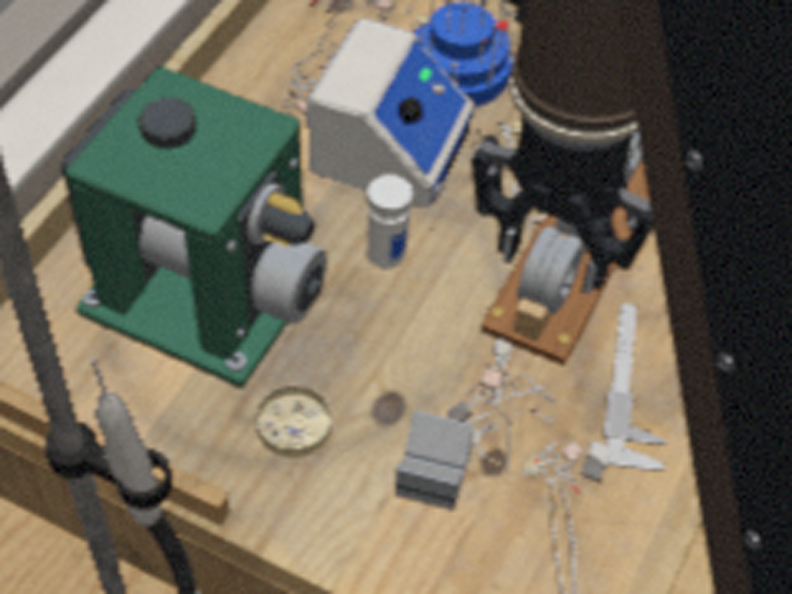

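>>> {"fn": "apply_moves", "kwargs": {
  "increments": [
    [[0,0,0,0,0.0],[0,0,0,0,0.0],[0,0,0,0,0.0],[0,0,0,0,0.0],[0,0,0,0,0.0]]
  ]
}}

```text
t: 3.47
ee_pos: [0.4344, -0.2504, 0.0445]
ee_rot: [0.699, 0.715, 0.0, 0.001]
contact_force: [-0.4, 0.9, 9.3]
grip_width: 0.345
```

>>> {"fn": "apply_moves", "kwargs": {
  "increments": [
    [[0,0,0.01,0,0.0],[0,0,0.02,0,0.0],[0,0,0.03,0,0.0],[0,0,0.03,0,0.0],[0,0,0.03,0,0.0]]
  ]
}}

```text
t: 3.88
ee_pos: [0.4331, -0.2496, 0.1653]
ee_rot: [0.699, 0.715, -0.0, -0.0]
contact_force: [0.8, -0.5, -5.0]
grip_width: 0.342
```

```bash
python3 look.py 4 wrist
```

```text
3.8833 [ 0.4331 -0.2496  0.1653] [ 0.6989  0.7152 -0.     -0.0002] [-0.583  0.359  2.004 -0.     0.779 -0.607] [ 0.8 -0.5 -5. ] 0.34242282632161974
```

View pics/wrist4.png

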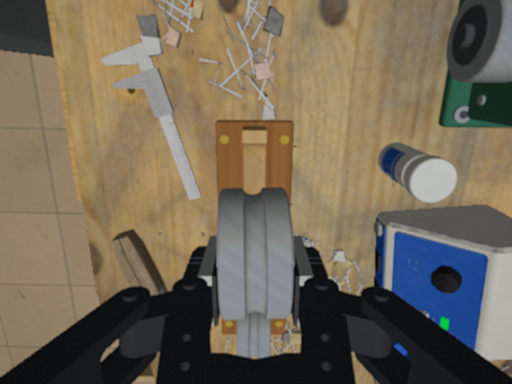

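>>> {"fn": "apply_moves", "kwargs": {
  "increments": [
    [[0,0.02,0.02,0,0.0],[0,0.03,0.02,0,0.0],[0,0.03,0.015,0,0.0],[0,0.02,0,0,0.0],[0,0,0,0,0.0]]
  ]
}}

```text
t: 4.35
ee_pos: [0.4331, -0.1469, 0.2198]
ee_rot: [0.698, 0.716, 0.001, 0.0]
contact_force: [-0.1, -0.4, -4.5]
grip_width: 0.343
```

```bash
python3 look.py 5 wrist
```

```text
4.35 [ 0.4331 -0.1469  0.2198] [0.6983 0.7158 0.0005 0.0004] [-0.394  0.225  2.035  0.001  0.881 -0.419] [-0.1 -0.4 -4.5] 0.34278978422428874
```

View pics/wrist5.png

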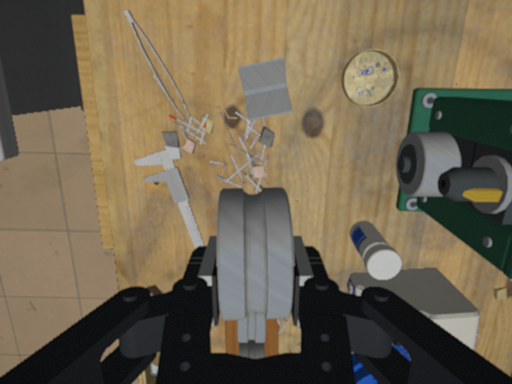

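```bash
python3 - <<'E'
from h import *
c,im=load("wrist5")
cv2.imwrite("pics/w5v.png",cv2.resize(im[45:135,225:305],None,fx=6.5,fy=6.5,interpolation=cv2.INTER_CUBIC))
cv2.imwrite("pics/w5m.png",cv2.resize(im[80:270,390:512],None,fx=3.1,fy=3.1,interpolation=cv2.INTER_CUBIC))
E
```

```text
(no output)
```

View pics/w5v.png

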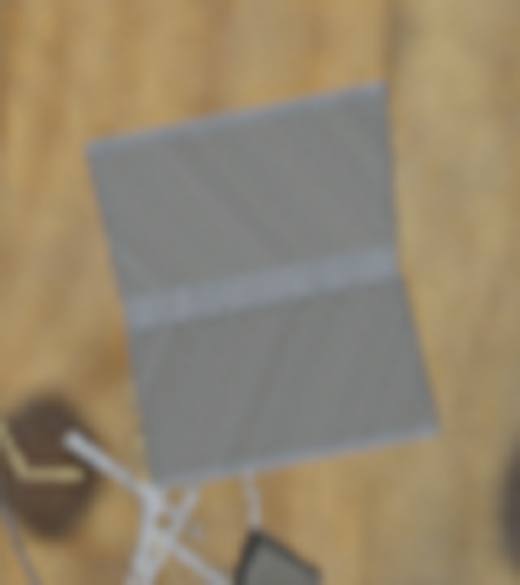

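View pics/w5m.png

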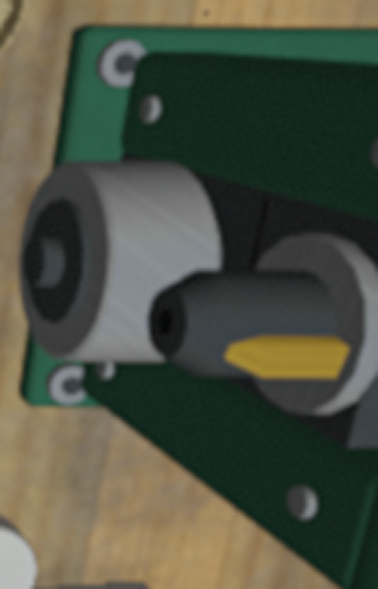

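```bash
python3 - <<'E'
from h import *
c,im=load("wrist5")
Q=[onz(c,u,v,.0375) for u,v in [(238.5,67.3),(284.1,58.5),(292.7,111.5),(249.2,119.2)]]
for q in Q: print(q)
ctr=np.mean(Q,0); dx=(Q[1]+Q[2]-Q[0]-Q[3])/2; dy=(Q[0]+Q[1]-Q[2]-Q[3])/2
print("V",ctr,"len",np.linalg.norm(dx),np.linalg.norm(dy),"yaw",np.degrees(np.arctan2(dx[1],dx[0])),np.degrees(np.arctan2(-dy[0],dy[1])))
a,b=onz(c,416.5,89.7,.008),onz(c,397,209.7,.008); d=a-b
print("mill front base",a,b,np.linalg.norm(d),"yaw",np.degrees(np.arctan2(-d[0],d[1])), (a+b)/2)
print("tip",onz(c,390+166/3.1,80+322/3.1,.125))
# shaft silhouette: collar outline etc
cs,ims=load("scene2")
print("scene mill base corners", onz(cs,150+240/3.3,90+383/3.3,.0),)
E
```

```text
[ 0.4168 -0.0558  0.0375]
[ 0.4589 -0.0471  0.0375]
[ 0.4698 -0.0948  0.0375]
[ 0.4277 -0.1032  0.0375]
V [ 0.4433 -0.0752  0.0375] len 0.04291042583484199 0.04872516996827152 yaw 11.510723045494757 12.893609911886802
mill front base [ 0.6002 -0.0718  0.008 ] [ 0.601  -0.2054  0.008 ] 0.1336134138348634 yaw 0.3297219044669413 [ 0.6006 -0.1386  0.008 ]
tip [ 0.5776 -0.1386  0.125 ]
scene mill base corners [ 0.6006 -0.0749  0.    ]
```

>>> {"fn": "apply_moves", "kwargs": {
  "increments": [
    [[0.002,0.014,0,2.2,0.0],[0.002,0.018,0,2.2,0.0],[0.002,0.02,-0.03,2.2,0.0],[0.002,0.012,-0.04,2.2,0.0],[0.002,0.008,-0.04,2,0.0]]
  ]
}}

```text
t: 4.82
ee_pos: [0.4444, -0.0776, 0.1083]
ee_rot: [0.628, 0.779, 0.001, 0.002]
contact_force: [1.0, -0.4, -6.4]
grip_width: 0.341
```

>>> {"fn": "apply_moves", "kwargs": {
  "increments": [
    [[0,0,-0.01,0,0.0],[0,0,-0.01,0,0.0],[0,0,0,0,0.0],[0,0,0,0,0.0],[0,0,0,0,0.0]]
  ]
}}

```text
t: 5.23
ee_pos: [0.4441, -0.0785, 0.0891]
ee_rot: [0.629, 0.778, 0.0, 0.0]
contact_force: [0.6, -0.3, -4.1]
grip_width: 0.339
```

```bash
python3 look.py 6 wrist scene;  python3 - <<'E'
from h import *
o=r.get_obs(); x,y=o['ee_rot'][:2]; print("yaw",2*np.degrees(np.arctan2(y,x)),o['ee_pos'])
c,im=load("scene6")
cv2.imwrite("pics/s6c.png",cv2.resize(im[90:270,150:390],None,fx=3.3,fy=3.3,interpolation=cv2.INTER_CUBIC))
E
```

```text
5.2333 [ 0.4441 -0.0785  0.0891] [0.6286 0.7777 0.0002 0.0004] [-0.242  0.432  2.172 -0.     0.536 -0.453] [ 0.6 -0.3 -4.1] 0.33899588468610303
yaw 102.11198893063226 [ 0.4442 -0.0784  0.0894]
```

View pics/wrist6.png

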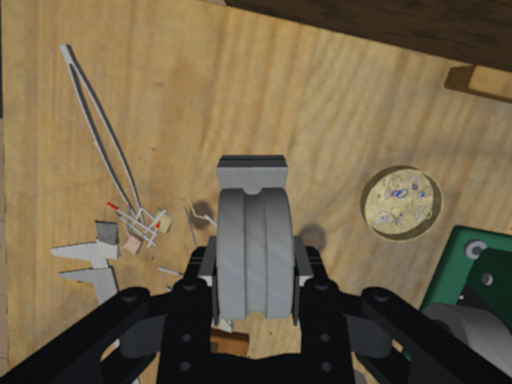

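View pics/s6c.png

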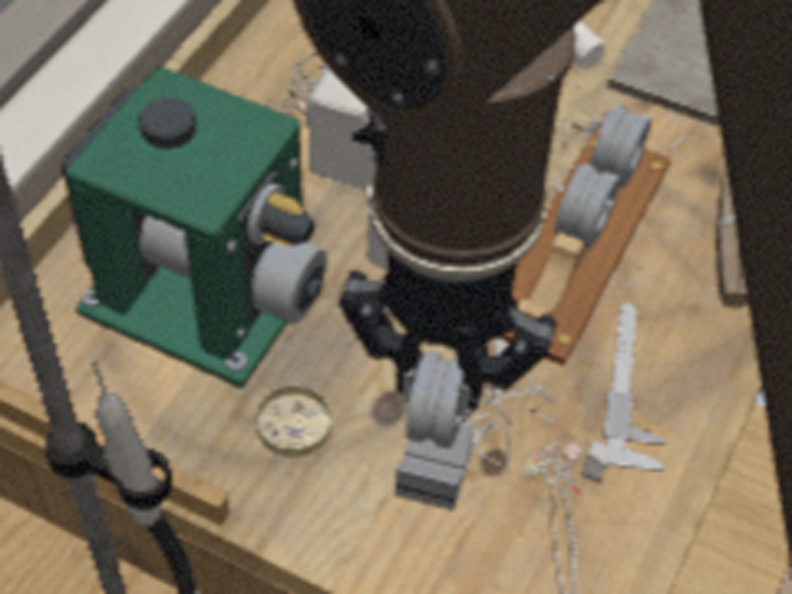

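```bash
python3 - <<'E'
from h import *
c,im=load("wrist6")
g=im[:,:,:].astype(int); 
a,b=onz(c,219,167.5,.0375),onz(c,286.5,166,.0375); d=(b-a); L=np.linalg.norm(d); d/=L; n=np.array([d[1],-d[0],0])
print(a,b,L,np.degrees(np.arctan2(d[1],d[0])), "centre",(a+b)/2+.025*n)
cv2.imwrite("pics/w6c.png",cv2.resize(im[145:205,205:305],None,fx=7,fy=7,interpolation=cv2.INTER_CUBIC))
E
```

```text
[ 0.4176 -0.0552  0.0375] [ 0.4578 -0.0456  0.0375] 0.041321442066092305 13.424697709173671 centre [ 0.4435 -0.0747  0.0375]
```

View pics/w6c.png

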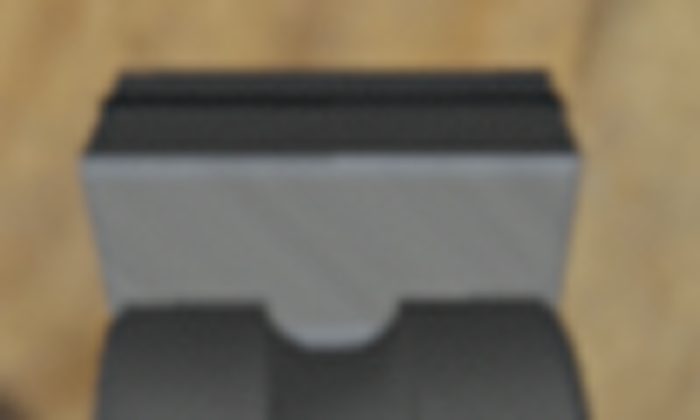

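>>> {"fn": "apply_moves", "kwargs": {
  "increments": [
    [[-0.001,0.003,0,0,0.0],[0,0,-0.012,0,0.0],[0,0,-0.012,0,0.0],[0,0,-0.01,0,0.0],[0,0,-0.002,0,0.0]]
  ]
}}

```text
t: 5.75
ee_pos: [0.4437, -0.0757, 0.0527]
ee_rot: [0.628, 0.778, 0.0, 0.001]
contact_force: [-3.9, -17.5, 28.7]
grip_width: 0.337
```

>>> {"fn": "apply_moves", "kwargs": {
  "increments": [
    [[0,0,-0.001,0,0.0],[0,0,0,0,0.0],[0,0,0,0,0.0],[0,0,0,0,0.0],[0,0,0,0,0.0]]
  ]
}}

```text
t: 6.17
ee_pos: [0.444, -0.0758, 0.0527]
ee_rot: [0.628, 0.778, 0.001, 0.002]
contact_force: [-1.2, -11.9, 12.2]
grip_width: 0.339
```

```bash
python3 look.py 7 wrist
```

```text
6.1667 [ 0.444  -0.0758  0.0527] [0.6284 0.7779 0.0005 0.0016] [-0.236  0.503  2.198 -0.001  0.437 -0.447] [ -1.2 -11.9  12.2] 0.3390637212787023
```

View pics/wrist7.png

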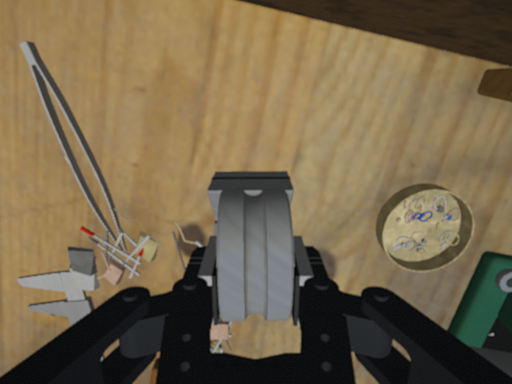

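>>> {"fn": "apply_moves", "kwargs": {
  "increments": [
    [[0,-0.0015,0,0,0.0],[0,0,0,0,0.0],[0,0,-0.001,0,0.0],[0,0,0,0,0.0],[0,0,0,0,0.0]]
  ]
}}

```text
t: 6.63
ee_pos: [0.4437, -0.0766, 0.052]
ee_rot: [0.628, 0.778, 0.001, 0.001]
contact_force: [-4.9, -0.8, 36.2]
grip_width: 0.342
```

>>> {"fn": "apply_moves", "kwargs": {
  "increments": [
    [[0,0,0.001,0,0.0],[0,0,0,0,0.04],[0,0,0,0,0.05],[0,0,0,0,0.06],[0,0,0,0,0.065]]
  ]
}}

```text
t: 7.05
ee_pos: [0.4425, -0.0764, 0.0513]
ee_rot: [0.628, 0.778, -0.0, -0.0]
contact_force: [0.2, -0.3, -0.2]
grip_width: 0.761
```

```bash
python3 look.py 8 wrist
```

```text
7.05 [ 0.4425 -0.0764  0.0513] [ 0.6284  0.7779 -0.0001 -0.0001] [-0.238  0.506  2.198 -0.     0.438 -0.45 ] [ 0.2 -0.3 -0.2] 0.7612100367366417
```

View pics/wrist8.png

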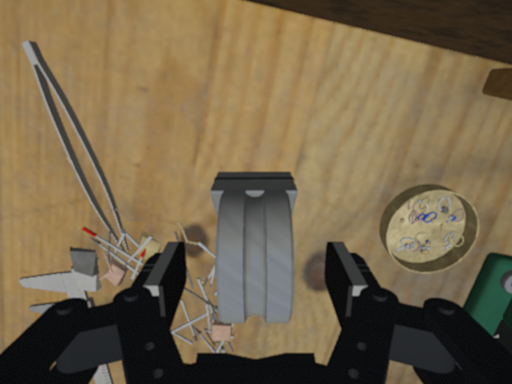

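>>> {"fn": "apply_moves", "kwargs": {
  "increments": [
    [[0,0,0.01,0,0.0854],[0,0,0.03,0,0.0854],[0,0,0.035,0,0.0854],[0,0,0.035,3,0.0854],[0,-0.005,0.03,7,0.0854]]
  ]
}}

```text
t: 7.52
ee_pos: [0.4423, -0.081, 0.1933]
ee_rot: [0.558, 0.83, 0.0, -0.0]
contact_force: [2.0, -1.1, -0.4]
grip_width: 1.003
```

>>> {"fn": "apply_moves", "kwargs": {
  "increments": [
    [[0.003,-0.01,0.01,7,0.0854],[0.003,-0.01,0,7,0.0854],[0.003,-0.01,0,7,0.0854],[0.003,-0.01,0,7,0.0854],[0.003,-0.01,0,7,0.0854]]
  ]
}}

```text
t: 7.93
ee_pos: [0.4575, -0.1318, 0.2014]
ee_rot: [0.28, 0.96, 0.0, -0.0]
contact_force: [-0.2, 0.6, 0.2]
grip_width: 0.997
```

>>> {"fn": "apply_moves", "kwargs": {
  "increments": [
    [[0.002,-0.007,0,7,0.0854],[0,0,0,7,0.0854],[0,0,0,7,0.0854],[0,0,0,7,0.0854],[0,0,0,5,0.0854]]
  ]
}}

```text
t: 8.35
ee_pos: [0.4594, -0.1385, 0.2012]
ee_rot: [-0.005, 1.0, 0.0, -0.0]
contact_force: [-0.9, -0.3, 0.2]
grip_width: 1.003
```

```bash
python3 look.py 9 wrist scene top
```

```text
8.35 [ 0.4594 -0.1385  0.2012] [-0.0045  1.      0.0001 -0.0003] [-0.356  0.282  2.009 -0.     0.851 -1.936] [-0.9 -0.3  0.2] 1.0027311362959237
```

View pics/wrist9.png

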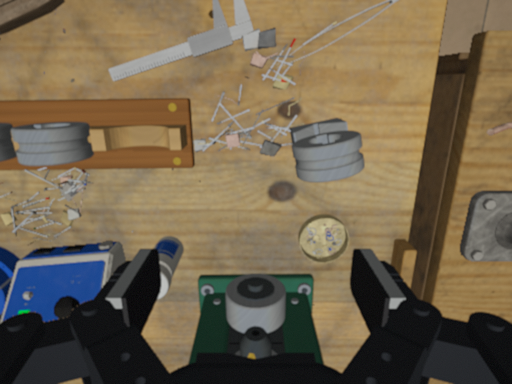

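View pics/top9.png

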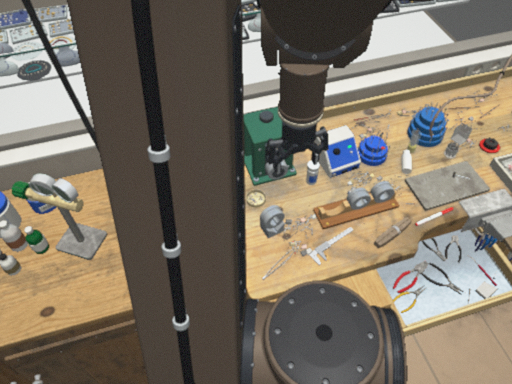

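>>> {"fn": "apply_moves", "kwargs": {
  "increments": [
    [[0.015,0,0.015,0,0.0854],[0.015,0,0.015,0,0.0854],[0.015,0,0.015,0,0.0854],[0,0,0,0,0.0854],[0,0,0,0,0.0854]]
  ]
}}

```text
t: 8.92
ee_pos: [0.5051, -0.1384, 0.2466]
ee_rot: [-0.0, 1.0, -0.0, 0.0]
contact_force: [-0.3, 0.2, -0.9]
grip_width: 0.997
```

```bash
python3 look.py 10 wrist; python3 - <<'E'
from h import *
c,im=load("wrist10")
cv2.imwrite("pics/w10c.png",cv2.resize(im[190:350,180:330],None,fx=3.7,fy=3.7,interpolation=cv2.INTER_CUBIC))
E
```

```text
8.9167 [ 0.5051 -0.1384  0.2466] [-0.      1.     -0.0002  0.0005] [-0.325  0.287  1.866 -0.     0.988 -1.896] [-0.3  0.2 -0.9] 0.9969913013016327
```

View pics/w10c.png

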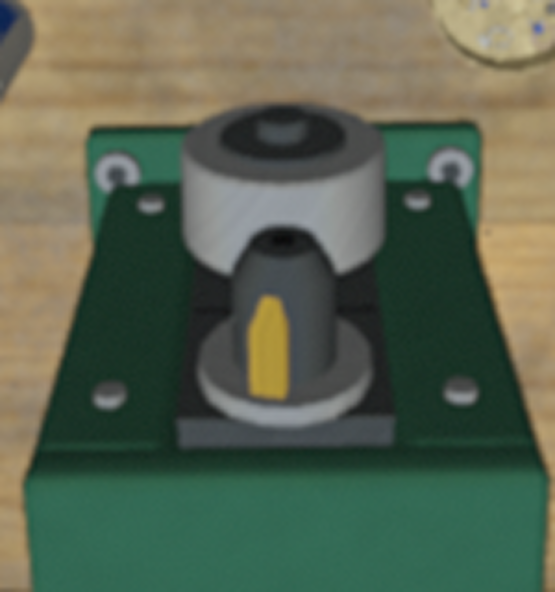

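```bash
python3 - <<'E'
from h import *
c5,_=load("wrist5"); c,im=load("wrist10"); c9,im9=load("wrist9")
print(tri([ray(c5,443.5,183.9),ray(c,256.5,254.9)]))
f=lambda x,y:(180+x/3.7,190+y/3.7)
print("tip",onz(c,*f(283,240),.125))
a,b=onz(c,*f(90,128),.008),onz(c,*f(478,124),.008); print("base",a,b,np.linalg.norm(a-b),(a+b)/2)
L,R=onz(c,*f(233,330),.125),onz(c,*f(335,330),.125); print("shaft edges",L,R)
a,b=onz(c,*f(30,470),.165),onz(c,*f(543,466),.165); print("front top edge",a,b,(a+b)/2,np.linalg.norm(a-b),np.degrees(np.arctan2(-(b-a)[0],(b-a)[1])))
L,R=onz(c,*f(198,365),.125),onz(c,*f(373,362),.125); print("collar edges",L,R,(L+R)/2)
# key: intersect with cylinder r=17.5 top : key top face centre line at rear: (269,398)
for u,v in [(271,297),(248,390),(288,395),(268,350)]:
  print(onz(c,*f(u,v),.1415))
E
```

```text
(array([ 0.5749, -0.1373,  0.1293]), [np.float64(2.3138035416579135e-05), np.float64(2.3138035416537234e-05)])
tip [ 0.5774 -0.1373  0.125 ]
base [ 0.6002 -0.203   0.008 ] [ 0.5986 -0.0702  0.008 ] 0.1328380767743513 [ 0.5994 -0.1366  0.008 ]
shaft edges [ 0.6029 -0.1499  0.125 ] [ 0.6028 -0.1242  0.125 ]
front top edge [ 0.6126 -0.1938  0.165 ] [ 0.6114 -0.0795  0.165 ] [ 0.612  -0.1367  0.165 ] 0.11434390790366483 0.6008951072284564
collar edges [ 0.6132 -0.1589  0.125 ] [ 0.6122 -0.1144  0.125 ] [ 0.6127 -0.1366  0.125 ]
[ 0.5831 -0.1402  0.1415]
[ 0.6086 -0.1457  0.1415]
[ 0.61   -0.1361  0.1415]
[ 0.5975 -0.1409  0.1415]
```

>>> {"fn": "apply_moves", "kwargs": {
  "increments": [
    [[0.025,0.001,0,0,0.03],[0.03,0,0,0,0.03],[0.025,0,0,0,0.03],[0.008,0,-0.02,0,0.03],[0,0,-0.02,0,0.03]]
  ]
}}

```text
t: 9.38
ee_pos: [0.5941, -0.1375, 0.2055]
ee_rot: [-0.001, 1.0, -0.0, 0.001]
contact_force: [-0.7, 0.5, -1.1]
grip_width: 0.356
```

>>> {"fn": "apply_moves", "kwargs": {
  "increments": [
    [[0,0,-0.02,0,0.03],[0,0,-0.02,0,0.03],[0,0,-0.01,0,0.03],[0,0,0,0,0.03],[0,0,0,0,0.03]]
  ]
}}

```text
t: 9.8
ee_pos: [0.5919, -0.1374, 0.1561]
ee_rot: [-0.001, 1.0, 0.0, -0.001]
contact_force: [0.0, -0.2, -0.3]
grip_width: 0.349
```

```bash
python3 look.py 11 wrist; python3 - <<'E'
from h import *
c,im=load("wrist11")
o=r.get_obs(); x,y=o['ee_rot'][:2]; print("yaw",2*np.degrees(np.arctan2(y,x)),o['ee_pos'])
cv2.imwrite("pics/w11c.png",cv2.resize(im[150:384,130:390],None,fx=2.5,fy=2.5,interpolation=cv2.INTER_CUBIC))
E
```

```text
9.8 [ 0.5919 -0.1374  0.1561] [-0.0008  1.      0.0002 -0.0007] [-0.278  0.505  1.768 -0.     0.87  -1.85 ] [ 0.  -0.2 -0.3] 0.34889928226925676
yaw 180.10225157279035 [ 0.5926 -0.1376  0.157 ]
```

View pics/w11c.png

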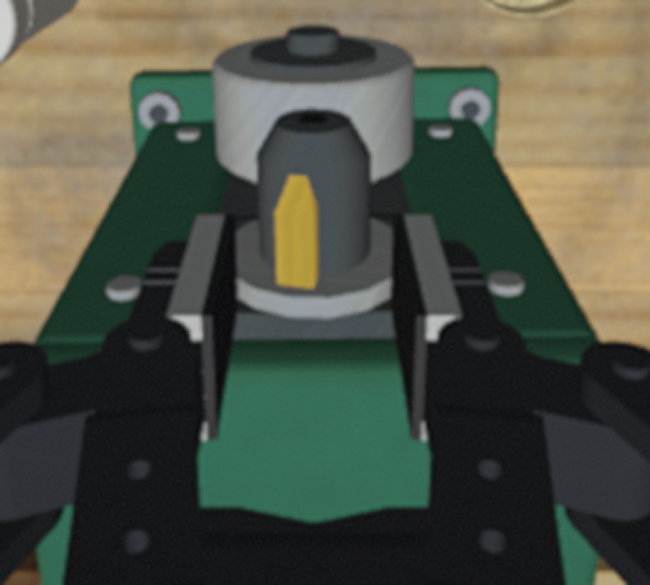

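>>> {"fn": "apply_moves", "kwargs": {
  "increments": [
    [[0,0,-0.01,0,0.03],[0,0,-0.007,0,0.03],[0,0,0,0,0.02],[0,0,0,0,0.01],[0,0,0,0,0.0]]
  ]
}}

```text
t: 10.27
ee_pos: [0.5924, -0.1381, 0.1397]
ee_rot: [-0.001, 1.0, -0.0, -0.0]
contact_force: [-2.4, -5.4, 0.2]
grip_width: 0.047
```

>>> {"fn": "apply_moves", "kwargs": {
  "increments": [
    [[0,0,0,0,0.0],[0,0,0,0,0.0],[0,0,0,0,0.0],[0,0,0,0,0.0],[0,0,0,0,0.0]]
  ]
}}

```text
t: 10.68
ee_pos: [0.5924, -0.1381, 0.1398]
ee_rot: [-0.001, 1.0, -0.0, -0.0]
contact_force: [-3.4, -5.2, 0.8]
grip_width: 0.044
```

```bash
python3 look.py 12 wrist; python3 - <<'E'
from h import *
c,im=load("wrist12")
cv2.imwrite("pics/w12c.png",cv2.resize(im[150:384,130:390],None,fx=2.5,fy=2.5,interpolation=cv2.INTER_CUBIC))
E
```

```text
10.6833 [ 0.5924 -0.1381  0.1398] [-0.0013  1.     -0.0004 -0.    ] [-0.278  0.525  1.781 -0.001  0.835 -1.851] [-3.4 -5.2  0.8] 0.04441793433141412
```

View pics/w12c.png

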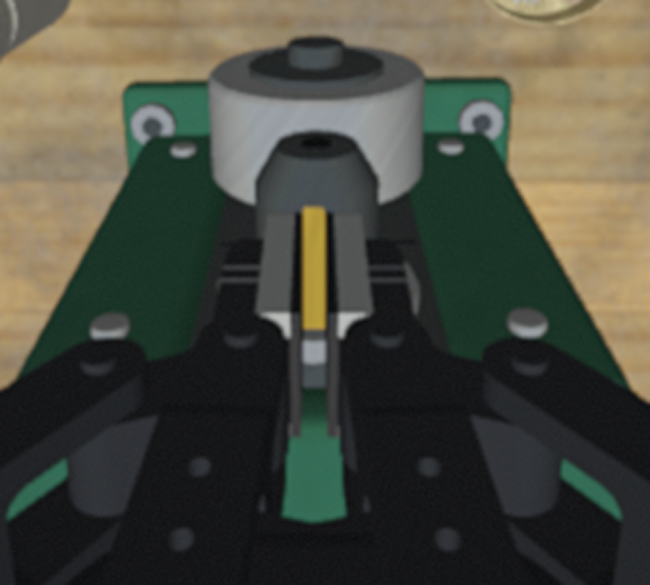

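>>> {"fn": "apply_moves", "kwargs": {
  "increments": [
    [[0,0.001,0,0,0.0],[0,0,0,0,0.0],[0,0,0,0,0.0],[0,0,0,0,0.0],[0,0,0,0,0.0]]
  ]
}}

```text
t: 11.15
ee_pos: [0.5924, -0.1374, 0.1398]
ee_rot: [-0.001, 1.0, -0.001, -0.0]
contact_force: [-2.5, -8.7, 0.5]
grip_width: 0.048
```

```bash
python3 look.py 13 wrist; python3 - <<'E'
from h import *
for k in (12,13):
  c,im=load(f"wrist{k}")
  h=cv2.cvtColor(im,cv2.COLOR_BGR2HSV)
  m=cv2.inRange(h,(15,120,80),(35,255,255)); m[:230]=0;m[290:]=0;m[:,:230]=0;m[:,280:]=0
  for v in (236,245,255,265,275):
    xs=np.where(m[v])[0]; print(k,v,xs.min() if len(xs) else None,xs.max() if len(xs) else None)
  print(im[222,225:290].sum(1))
E
```

```text
11.15 [ 0.5924 -0.1374  0.1398] [-0.0013  1.     -0.0006 -0.    ] [-0.277  0.525  1.781 -0.002  0.835 -1.849] [-2.5 -8.7  0.5] 0.04812634523998268
12 236 251 260
12 245 251 260
12 255 251 260
12 265 251 260
12 275 251 260
[457 464 473 478 483 477 422 256 140 153 176 183 190 205 210 216 221 226
 231 236 234 237 235 237 238 236 236 238 238 237 239 237 232 233 234 233
 239 238 235 234 230 227 229 222 217 214 207 200 191 188 180 166 156 146
 120 146 295 413 442 439 430 426 420 413 409]
13 236 251 260
13 245 251 260
13 255 251 260
13 265 251 260
13 275 251 260
[467 474 478 480 454 364 200 130 159 178 191 195 202 214 220 224 229 233
 235 234 236 235 236 237 239 239 235 242 238 238 237 237 234 232 238 235
 239 233 232 229 225 223 223 216 209 203 196 193 186 177 160 157 131 124
 188 336 437 444 438 430 423 422 415 406 402]
```

>>> {"fn": "apply_moves", "kwargs": {
  "increments": [
    [[0,-0.0005,0,0,0.01],[0,0,0,0,0.02],[0,0,0,0,0.03],[0,0,0.01,0,0.03],[0,0,0.02,0,0.03]]
  ]
}}

```text
t: 11.62
ee_pos: [0.5913, -0.1364, 0.1684]
ee_rot: [-0.001, 1.0, 0.001, -0.002]
contact_force: [-0.2, 0.6, 0.0]
grip_width: 0.353
```

```bash
python3 look.py 14 wrist; python3 - <<'E'
from h import *
c,im=load("wrist14")
cv2.imwrite("pics/w14c.png",cv2.resize(im[150:384,130:390],None,fx=2.5,fy=2.5,interpolation=cv2.INTER_CUBIC))
E
```

```text
11.6167 [ 0.5913 -0.1364  0.1684] [-0.0012  1.      0.0005 -0.0017] [-0.277  0.49   1.758  0.     0.897 -1.85 ] [-0.2  0.6  0. ] 0.3528142901807126
```

View pics/w14c.png

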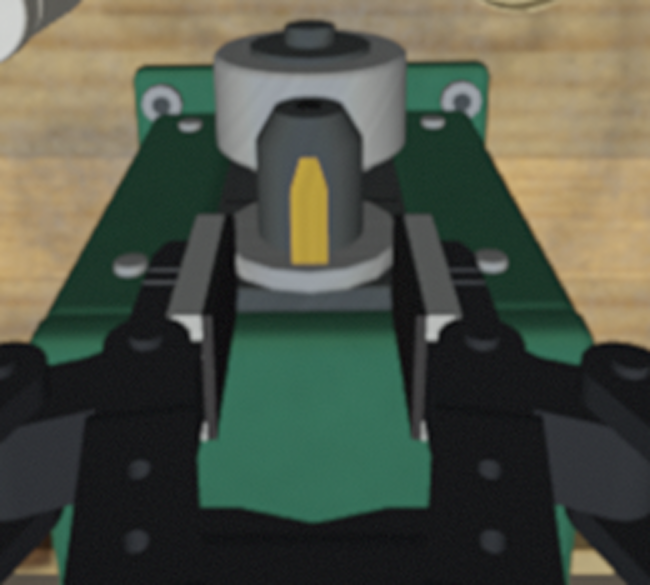

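>>> {"fn": "apply_moves", "kwargs": {
  "increments": [
    [[-0.01,0,0.035,0,0.0854],[-0.03,0.01,0.015,2,0.0854],[-0.03,0.015,0,3,0.0854],[-0.03,0.015,0,3,0.0854],[-0.03,0.015,0,2,0.0854]]
  ]
}}

```text
t: 12.08
ee_pos: [0.4615, -0.0814, 0.2204]
ee_rot: [-0.09, 0.996, -0.0, 0.001]
contact_force: [1.0, 0.3, 0.4]
grip_width: 0.996
```

>>> {"fn": "apply_moves", "kwargs": {
  "increments": [
    [[-0.02,0.006,-0.01,2,0.0854],[0,0,-0.03,0,0.0854],[0,0,-0.03,0,0.0854],[0,0,-0.03,0,0.0854],[0,0,0,0,0.0854]]
  ]
}}

```text
t: 12.5
ee_pos: [0.4404, -0.0753, 0.1164]
ee_rot: [-0.106, 0.994, 0.001, -0.002]
contact_force: [-3.0, 0.5, -0.8]
grip_width: 0.999
```

```bash
python3 look.py 15 wrist; python3 - <<'E'
from h import *
o=r.get_obs(); x,y=o['ee_rot'][:2]; print("yaw",2*np.degrees(np.arctan2(y,x)),o['ee_pos'])
E
```

```text
12.5 [ 0.4404 -0.0753  0.1164] [-0.1058  0.9944  0.0009 -0.0024] [-0.237  0.379  2.156  0.     0.612 -2.02 ] [-3.   0.5 -0.8] 0.9985285583765825
yaw 192.14259560169353 [ 0.4412 -0.0755  0.1184]
```

View pics/wrist15.png

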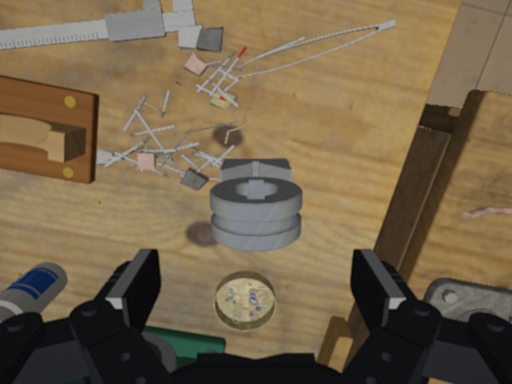

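```bash
python3 - <<'E'
from h import *
c,im=load("wrist15")
cv2.imwrite("pics/w15c.png",cv2.resize(im[150:260,195:315],None,fx=6,fy=5.4,interpolation=cv2.INTER_CUBIC))
u=np.array([np.cos(np.radians(12.2)),np.sin(np.radians(12.2)),0]);n=np.array([-u[1],u[0],0])
C=np.array([.443,-.0765,.0564]); F=C-.015*u
for s in (.03,-.03): print(proj(c,F+s*n),end=' ')
print(proj(c,F+[0,0,.0193]),proj(c,F-[0,0,.0193]),proj(c,F), "top",proj(c,F+[0,0,.03]))
for a in (0,.1,-.1): print(a,proj(c,F+.0193*(np.cos(a)*np.array([0,0,1])-np.sin(a)*n)),proj(c,F-.0193*(np.cos(a)*np.array([0,0,1])-np.sin(a)*n)))
E
```

```text
[[298.794  186.7147]] [[206.6458 186.8036]] [[252.5555 196.4452]] [[252.8763 178.6043]] [[252.7296 186.7591]] top [[252.444  202.6419]]
0 [[252.5555 196.4452]] [[252.8763 178.6043]]
0.1 [[249.3209 196.3956]] [[255.6019 178.6393]]
-0.1 [[255.7918 196.389 ]] [[250.1492 178.6443]]
```

View pics/w15c.png

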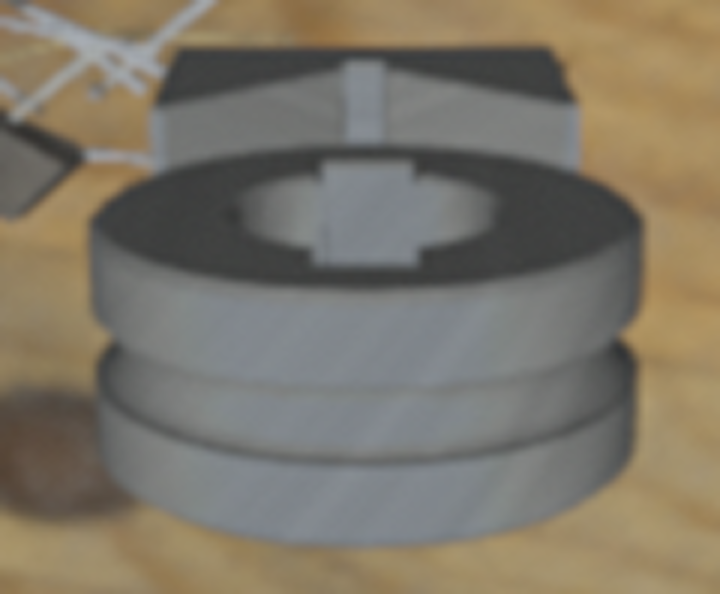

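>>> {"fn": "apply_moves", "kwargs": {
  "increments": [
    [[0,0,-0.02,0,0.0854],[0,0,-0.02,0,0.0854],[0,0,-0.02,0,0.0854],[0,0,-0.02,0,0.0854],[0,0,0,0,0.0854]]
  ]
}}

```text
t: 12.97
ee_pos: [0.4426, -0.076, 0.0388]
ee_rot: [-0.106, 0.994, 0.0, -0.001]
contact_force: [-1.8, 0.1, 0.2]
grip_width: 1.003
```

```bash
python3 look.py 16 wrist
```

```text
12.9667 [ 0.4426 -0.076   0.0388] [-0.1057  0.9944  0.0002 -0.0007] [-0.237  0.532  2.203  0.     0.408 -2.02 ] [-1.8  0.1  0.2] 1.0027605592423792
```

View pics/wrist16.png

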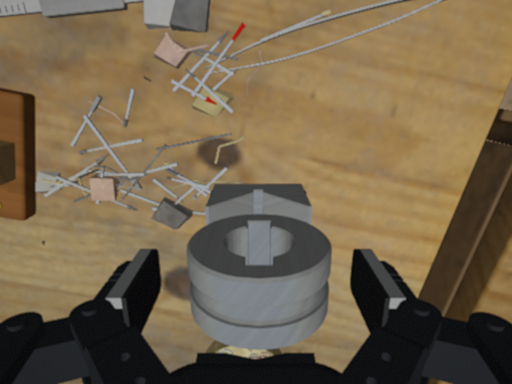

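>>> {"fn": "apply_moves", "kwargs": {
  "increments": [
    [[0,0.001,-0.0015,0,0.0854],[0,0,0,0,0.07],[0,0,0,0,0.062],[0,0,0,0,0.05],[0,0,0,0,0.0]]
  ]
}}

```text
t: 13.43
ee_pos: [0.4431, -0.0745, 0.0394]
ee_rot: [-0.106, 0.994, -0.0, 0.001]
contact_force: [-0.7, 13.8, 20.7]
grip_width: 0.686
```

>>> {"fn": "apply_moves", "kwargs": {
  "increments": [
    [[0,0,0,0,0.0],[0,0,0,0,0.0],[0,0,0,0,0.0],[0,0,0.01,0,0.0],[0,0,0.03,0,0.0]]
  ]
}}

```text
t: 13.85
ee_pos: [0.4408, -0.0744, 0.0767]
ee_rot: [-0.106, 0.994, 0.001, -0.002]
contact_force: [-0.3, -0.1, -4.3]
grip_width: 0.682
```

```bash
python3 look.py 17 wrist
```

```text
13.85 [ 0.4408 -0.0744  0.0767] [-0.1058  0.9944  0.0007 -0.0021] [-0.235  0.455  2.185  0.     0.507 -2.018] [-0.3 -0.1 -4.3] 0.6819850346440226
```

View pics/wrist17.png

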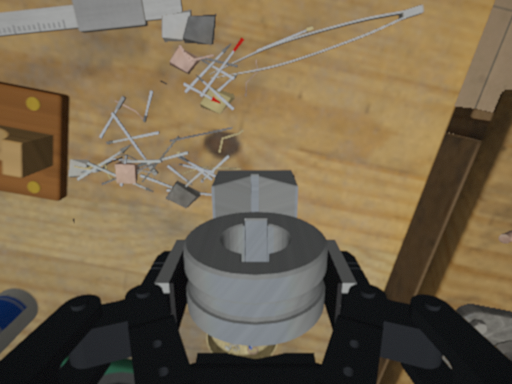

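>>> {"fn": "apply_moves", "kwargs": {
  "increments": [
    [[0,0,0.035,0,0.0],[0.005,-0.005,0.03,-2,0.0],[0.015,-0.012,0.01,-3,0.0],[0.02,-0.015,0,-3,0.0],[0.02,-0.015,0,-2.5,0.0]]
  ]
}}

```text
t: 14.32
ee_pos: [0.5037, -0.1226, 0.155]
ee_rot: [-0.013, 1.0, -0.0, 0.001]
contact_force: [-0.4, 0.1, -4.7]
grip_width: 0.683
```

>>> {"fn": "apply_moves", "kwargs": {
  "increments": [
    [[0.02,-0.0155,0,-1.2,0.0],[0,0,-0.015,0,0.0],[0,0,-0.015,0,0.0],[0,0,0,0,0.0],[0,0,0,0,0.0]]
  ]
}}

```text
t: 14.73
ee_pos: [0.5218, -0.1372, 0.1229]
ee_rot: [-0.004, 1.0, 0.0, -0.001]
contact_force: [-0.4, 0.1, -3.7]
grip_width: 0.679
```

```bash
python3 look.py 18 wrist scene;python3 - <<'E'
from h import *
o=r.get_obs(); x,y=o['ee_rot'][:2]; print("yaw",2*np.degrees(np.arctan2(y,x)),o['ee_pos'])
c,im=load("wrist18")
cv2.imwrite("pics/w18c.png",cv2.resize(im[150:384,130:390],None,fx=2.5,fy=2.5,interpolation=cv2.INTER_CUBIC))
E
```

```text
14.7333 [ 0.5218 -0.1372  0.1229] [-0.0038  1.      0.0003 -0.0008] [-0.313  0.469  1.951  0.     0.723 -1.892] [-0.4  0.1 -3.7] 0.6788672576419298
yaw 180.44942695637542 [ 0.5227 -0.1374  0.1239]
```

View pics/w18c.png

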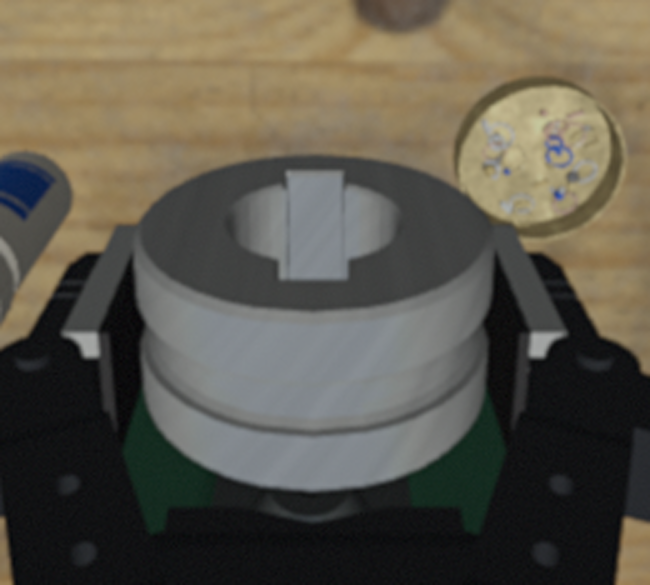

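```bash
python3 - <<'E'
from h import *
from scipy.optimize import brentq
c,im=load("wrist18")
f=lambda x,y:(130+x/2.5,150+y/2.5)
def atx(u,v,X): o,d=ray(c,u,v); return o+d*(X-o[0])/d[0]
for (vt,vb,H) in [(309,155,.060),(278,170,.0386)]:
  g=lambda X: atx(*f(314,vt),X)[2]-atx(*f(314,vb),X)[2]-H
  X=brentq(g,.47,.56); P,Q=atx(*f(314,vt),X),atx(*f(314,vb),X); print(X,P,Q,(P+Q)/2)
L,R=[atx(*f(x,231),.505) for x in(135,493)];print(L,R)
print(-c[1].T@c[2])
E
```

```text
0.5111410028892839 [ 0.5111 -0.1372  0.1624] [ 0.5111 -0.1371  0.1024] [ 0.5111 -0.1371  0.1324]
0.5043365406466143 [ 0.5043 -0.1372  0.1652] [ 0.5043 -0.1372  0.1266] [ 0.5043 -0.1372  0.1459]
[ 0.505  -0.1655  0.1502] [ 0.505  -0.1088  0.1493]
[ 0.4447 -0.1379  0.2672]
```

>>> {"fn": "apply_moves", "kwargs": {
  "increments": [
    [[0,0,-0.008,0,0.0],[0,0,-0.0075,0,0.0],[0.015,0,0,0,0.0],[0.015,0,0,0,0.0],[0,0,0,0,0.0]]
  ]
}}

```text
t: 15.25
ee_pos: [0.5553, -0.1377, 0.1073]
ee_rot: [-0.004, 1.0, -0.0, 0.001]
contact_force: [0.1, -0.7, -5.1]
grip_width: 0.681
```

>>> {"fn": "apply_moves", "kwargs": {
  "increments": [
    [[0.005,0,0,0,0.0],[0.005,0,0,0,0.0],[0.003,0,0,0,0.0],[0,0,0,0,0.0],[0,0,0,0,0.0]]
  ]
}}

```text
t: 15.67
ee_pos: [0.5654, -0.1374, 0.1074]
ee_rot: [-0.004, 1.0, 0.0, -0.0]
contact_force: [0.1, 0.0, -4.4]
grip_width: 0.68
```

```bash
python3 look.py 19 wrist scene;python3 - <<'E'
from h import *
o=r.get_obs(); x,y=o['ee_rot'][:2]; print("yaw",2*np.degrees(np.arctan2(y,x)),o['ee_pos'])
c,im=load("wrist19")
cv2.imwrite("pics/w19c.png",cv2.resize(im[150:384,130:390],None,fx=2.5,fy=2.5,interpolation=cv2.INTER_CUBIC))
c,im=load("scene19")
cv2.imwrite("pics/s19c.png",cv2.resize(im[90:230,150:310],None,fx=4,fy=4,interpolation=cv2.INTER_CUBIC))
E
```

```text
15.6667 [ 0.5654 -0.1374  0.1074] [-0.0039  1.      0.     -0.0001] [-0.29   0.538  1.866 -0.     0.738 -1.869] [ 0.1  0.  -4.4] 0.6804685968804511
yaw 180.43495223032244 [ 0.5652 -0.1374  0.1074]
```

View pics/w19c.png

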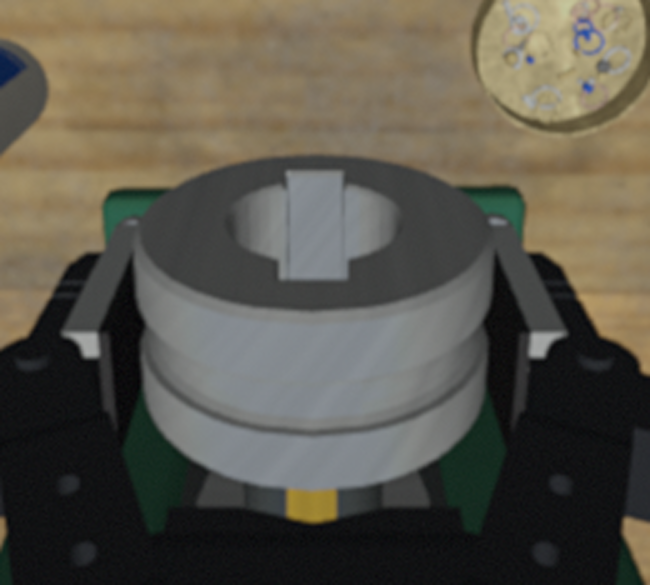

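View pics/s19c.png

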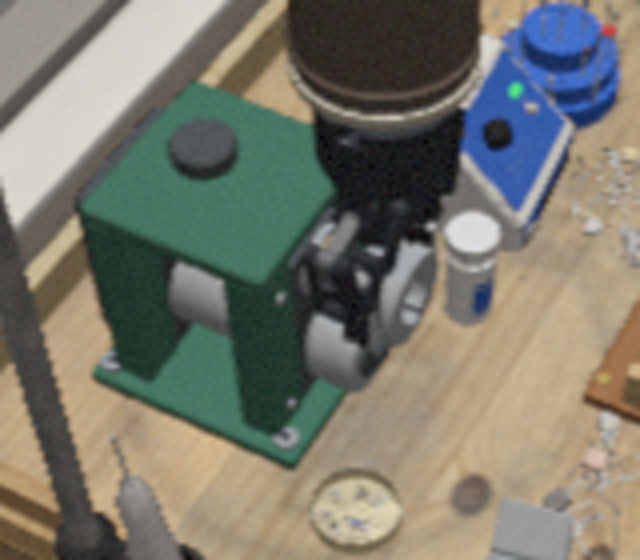

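>>> {"fn": "apply_moves", "kwargs": {
  "increments": [
    [[0.002,0,0,0,0.0],[0.002,0,0,0,0.0],[0.002,0,0,0,0.0],[0.002,0,0,0,0.0],[0,0,0,0,0.0]]
  ]
}}

```text
t: 16.18
ee_pos: [0.5741, -0.1375, 0.1075]
ee_rot: [-0.004, 1.0, -0.0, 0.0]
contact_force: [0.5, -1.3, -5.1]
grip_width: 0.684
```

>>> {"fn": "apply_moves", "kwargs": {
  "increments": [
    [[0.002,0,0,0,0.0],[0.002,0,0,0,0.0],[0.001,0,0,0,0.0],[0,0,0,0,0.0],[0,0,0,0,0.0]]
  ]
}}

```text
t: 16.6
ee_pos: [0.5786, -0.1375, 0.1074]
ee_rot: [-0.004, 1.0, 0.0, -0.0]
contact_force: [-0.6, 0.2, -4.0]
grip_width: 0.684
```

>>> {"fn": "apply_moves", "kwargs": {
  "increments": [
    [[0.002,0,0,0,0.0],[0.002,0,0,0,0.0],[0.001,0,0,0,0.0],[0,0,0,0,0.0],[0,0,0,0,0.0]]
  ]
}}

```text
t: 17.02
ee_pos: [0.5836, -0.1374, 0.1074]
ee_rot: [-0.004, 1.0, 0.0, -0.0]
contact_force: [0.8, -0.4, -4.9]
grip_width: 0.682
```

>>> {"fn": "apply_moves", "kwargs": {
  "increments": [
    [[0.002,0,0,0,0.0],[0.002,0,0,0,0.0],[0.001,0,0,0,0.0],[0,0,0,0,0.0],[0,0,0,0,0.0]]
  ]
}}

```text
t: 17.43
ee_pos: [0.5886, -0.1374, 0.1074]
ee_rot: [-0.004, 1.0, -0.0, 0.0]
contact_force: [0.2, 0.5, -4.2]
grip_width: 0.679
```

```bash
python3 look.py 20 wrist;python3 - <<'E'
from h import *
c,im=load("wrist20")
cv2.imwrite("pics/w20c.png",cv2.resize(im[150:384,130:390],None,fx=2.5,fy=2.5,interpolation=cv2.INTER_CUBIC))
E
```

```text
17.4333 [ 0.5886 -0.1374  0.1074] [-0.0038  1.     -0.      0.    ] [-0.279  0.563  1.812 -0.     0.766 -1.858] [ 0.2  0.5 -4.2] 0.6788398547583179
```

View pics/w20c.png

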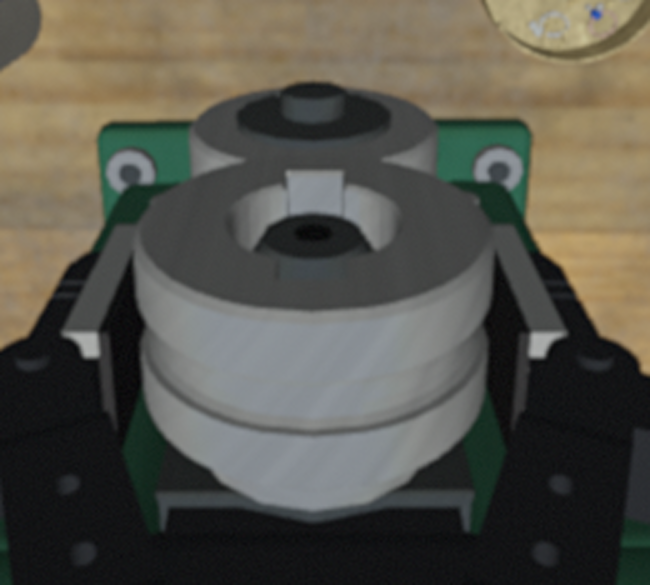

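>>> {"fn": "apply_moves", "kwargs": {
  "increments": [
    [[0.001,0,0,0,0.0],[0.001,0,0,0,0.0],[0.001,0,0,0,0.0],[0,0,0,0,0.0],[0,0,0,0,0.0]]
  ]
}}

```text
t: 17.9
ee_pos: [0.5916, -0.1374, 0.1074]
ee_rot: [-0.004, 1.0, -0.0, 0.0]
contact_force: [-0.2, 0.3, -5.1]
grip_width: 0.686
```

>>> {"fn": "apply_moves", "kwargs": {
  "increments": [
    [[0.001,0,0,0,0.0],[0.001,0,0,0,0.0],[0.0005,0,0,0,0.0],[0,0,0,0,0.0],[0,0,0,0,0.0]]
  ]
}}

```text
t: 18.32
ee_pos: [0.5932, -0.1374, 0.1072]
ee_rot: [-0.004, 1.0, 0.0, -0.001]
contact_force: [-5.0, -1.0, -2.5]
grip_width: 0.685
```

>>> {"fn": "apply_moves", "kwargs": {
  "increments": [
    [[0.001,0,0,0,0.0],[0.001,0,0,0,0.0],[0,0,0,0,0.0],[0,0,0,0,0.0],[0,0,0,0,0.0]]
  ]
}}

```text
t: 18.73
ee_pos: [0.5933, -0.1373, 0.1069]
ee_rot: [-0.004, 1.0, 0.0, -0.003]
contact_force: [-14.8, -2.9, 2.2]
grip_width: 0.678
```

```bash
python3 look.py 21 wrist;python3 - <<'E'
from h import *
c,im=load("wrist21")
cv2.imwrite("pics/w21c.png",cv2.resize(im[150:384,130:390],None,fx=2.5,fy=2.5,interpolation=cv2.INTER_CUBIC))
E
```

```text
18.7333 [ 0.5933 -0.1373  0.1069] [-0.004   1.      0.0004 -0.0026] [-0.277  0.571  1.797 -0.001  0.778 -1.855] [-14.8  -2.9   2.2] 0.6780451940023052
```

View pics/w21c.png

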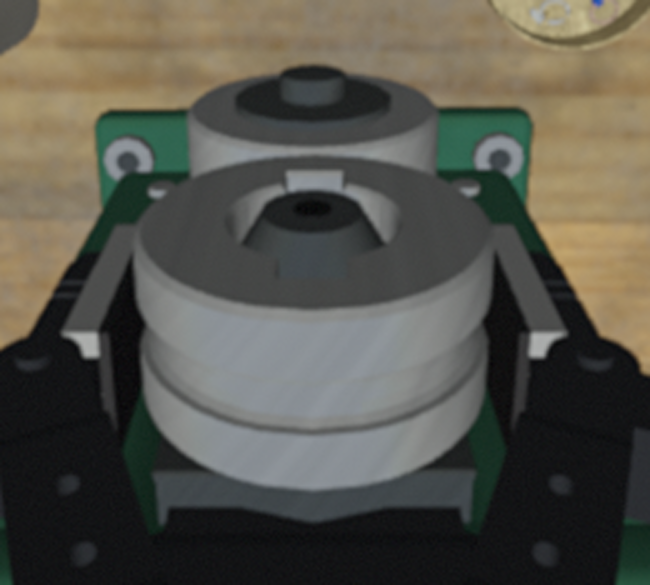

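>>> {"fn": "apply_moves", "kwargs": {
  "increments": [
    [[-0.001,0,0,0,0.0],[0,0,0,0,0.03],[0,0,0,0,0.062],[0,0,0,0,0.07],[0,0,0,0,0.0854]]
  ]
}}

```text
t: 19.2
ee_pos: [0.5957, -0.1376, 0.1078]
ee_rot: [-0.004, 1.0, -0.0, 0.001]
contact_force: [-0.9, 0.4, 0.1]
grip_width: 0.94
```

>>> {"fn": "apply_moves", "kwargs": {
  "increments": [
    [[0,0,0,0,0.0854],[0,0,0,0,0.0854],[0,0,0,0,0.0854],[0,0,0,0,0.0854],[0,0,0,0,0.0854]]
  ]
}}

```text
t: 19.62
ee_pos: [0.5952, -0.1374, 0.1075]
ee_rot: [-0.004, 1.0, -0.0, 0.0]
contact_force: [0.5, 0.5, 0.3]
grip_width: 0.997
```

```bash
python3 look.py 22 wrist;python3 - <<'E'
from h import *
c,im=load("wrist22")
cv2.imwrite("pics/w22c.png",cv2.resize(im[150:384,130:390],None,fx=2.5,fy=2.5,interpolation=cv2.INTER_CUBIC))
E
```

```text
19.6167 [ 0.5952 -0.1374  0.1075] [-0.0038  1.     -0.      0.0001] [-0.277  0.57   1.797 -0.     0.774 -1.855] [0.5 0.5 0.3] 0.9972985395232646
```

View pics/w22c.png

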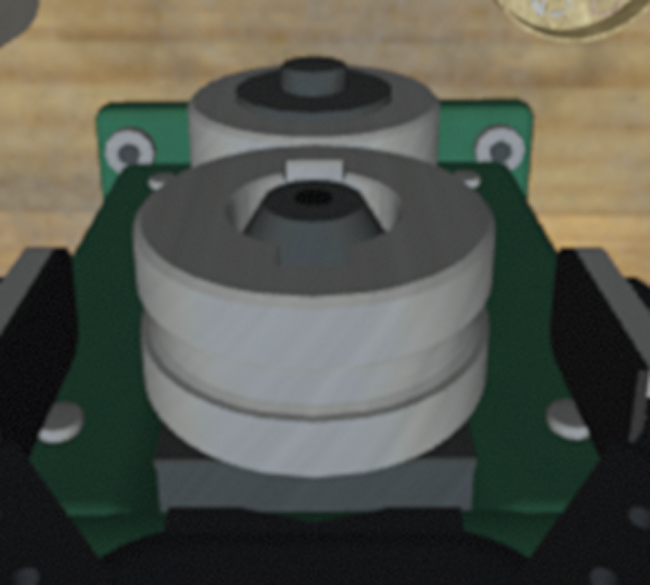

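```bash
python3 - <<'E'
from h import *
f=lambda x,y:(130+x/2.5,150+y/2.5)
for k,tr,nb,nt in [(20,232,170,278),(21,208,170,275),(22,197,160,262)]:
  c,im=load(f"wrist{k}")
  print(k,"tip",onz(c,*f(313,tr),.125),"face from low notch",onz(c,*f(314,nb),.1238-.0193)[0],"high",onz(c,*f(314,nt),.1238+.0193)[0], "at .125:",onz(c,*f(314,nb),.125-.0193)[0],onz(c,*f(314,nt),.125+.0193)[0])
c,im=load("wrist22"); cv2.imwrite("pics/w22d.png",cv2.resize(im[200:290,180:335],None,fx=5,fy=5,interpolation=cv2.INTER_CUBIC))
E
```

```text
20 tip [ 0.5767 -0.1375  0.125 ] face from low notch 0.5739302519412863 high 0.5749278818577698 at .125: 0.5734192160682852 0.5742239528313705
21 tip [ 0.5767 -0.1374  0.125 ] face from low notch 0.578373819551355 high 0.5790020102783197 at .125: 0.5778702185216764 0.5783120934528199
22 tip [ 0.5767 -0.1376  0.125 ] face from low notch 0.5783803494938384 high 0.5787847378902059 at .125: 0.5778861453577957 0.5781102819135283
```

View pics/w22d.png

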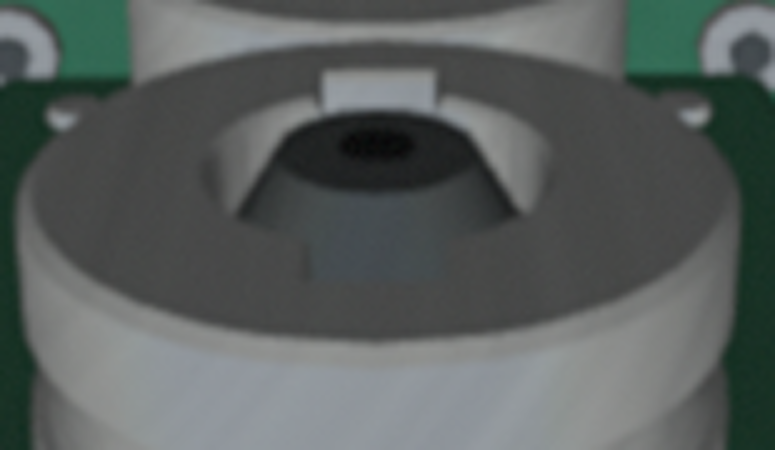

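>>> {"fn": "apply_moves", "kwargs": {
  "increments": [
    [[0,0,0.01,0,0.0854],[0,0,0.03,0,0.0854],[0,0,0.035,0,0.0854],[0,0,0.035,0,0.0854],[-0.02,0,0.02,0,0.0854]]
  ]
}}

```text
t: 20.08
ee_pos: [0.5786, -0.1379, 0.242]
ee_rot: [-0.004, 1.0, -0.001, 0.003]
contact_force: [-1.0, -0.7, -0.4]
grip_width: 0.998
```

>>> {"fn": "apply_moves", "kwargs": {
  "increments": [
    [[-0.03,0,0,0,0.0854],[-0.03,0,0,0,0.0854],[0,0,0,0,0.0854],[0,0,0,0,0.0854],[0,0,0,0,0.0854]]
  ]
}}

```text
t: 20.5
ee_pos: [0.5157, -0.1376, 0.2383]
ee_rot: [-0.004, 1.0, -0.0, 0.001]
contact_force: [0.1, -0.6, -0.4]
grip_width: 0.999
```

```bash
python3 look.py 23 wrist scene top;python3 - <<'E'
from h import *
c,im=load("wrist23"); c2,im2=load("top23")
cv2.imwrite("pics/w23c.png",np.hstack([cv2.resize(im,(800,600))[200:,200:600],cv2.resize(im2[100:250,230:430],(400,300))[:, :].repeat(1,0) if 0 else cv2.copyMakeBorder(cv2.resize(im2[100:250,230:430],(400,300)),0,100,0,0,cv2.BORDER_CONSTANT)]))
E
```

```text
20.5 [ 0.5157 -0.1376  0.2383] [-0.0037  1.     -0.0002  0.0008] [-0.318  0.31   1.856  0.     0.975 -1.896] [ 0.1 -0.6 -0.4] 0.9991658488348251
```

View pics/w23c.png

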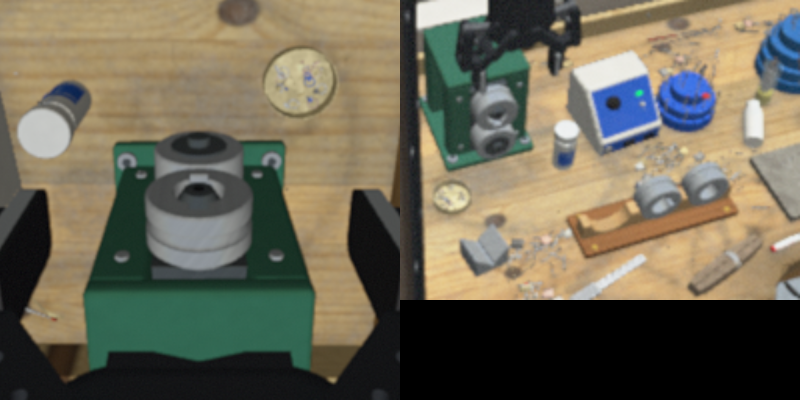

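View pics/scene23.png

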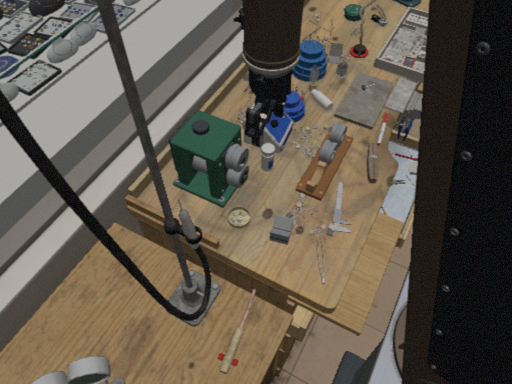

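The pictures show the roll home on the upper shaft. The other two rolls are in the rack, the dish, bottle and caliper are where they were, and the gripper is clear, so I'm handing in.

```bash
python3 -c "
from bench import finish_job
print(finish_job())"
```

```text
the job is handed in; nothing more can be done
None
```

The roll with two opposite keyways is on the mill's upper shaft, against the collar and let go. I handed the job in at about 20.6 s of the 56 s.

**What I did**
- **Roll:** the matching roll was the left one in the rack, at about y = -0.25. I gripped it across its faces, set it down in the V-block and let go.
- **Shaft:** the keys leaned about 0.23 rad, so I closed the fingers on the upper key and turned the shaft upright.
- **Fitting:** I took the roll again round its rim and slid it on without resistance. It stopped hard at the collar with about 15 N.

**What my last checks showed**
- **Let go:** contact force was near zero after release, both in the V-block and on the shaft.
- **Keyways:** before fitting, the roll's keyways were within about 0.01 rad of upright and the upper key was within about 0.05 rad.
- **Depth:** the shaft tip sticks out 1.3 to 2.0 mm past the roll's face, where 2 mm means fully home. The range comes from calibration error and from how far the roll sags on the shaft, so it may be up to about 0.7 mm short, inside the 3 mm limit.
- **Surroundings:** in the last pictures the other two rolls stood in the rack, and the caliper, dish and bottle looked unmoved. I judged that by eye and did not measure it.

Two readings disagreed with what I expected. The first touch in the V-block was against one wall only, about 1 mm off, and I corrected it before letting go. The gripper also read about 4 mm while closed on the 8 mm key, which I did not explain.

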